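Load the toy-truck engraver

ROBOT

A 6-joint arm with a two-finger parallel gripper is mounted at the origin on the work surface. World frame = base frame: x ahead of the robot, y to its left, z up, the work surface at z = 0. Lengths are in m, angles in degrees, forces in N, time in s.
With the tool pointing down it reaches from about 0.4 to 0.825 m from the base axis. Payload 7 kg.
Tool frame: the origin (TCP) lies on the front face of the gripper's body, between the roots of the fingers; the fingertips stand 66 mm ahead of it and the grasp point (between the pads) lies 47 mm ahead of it; z points along the fingers, y is the line along which they close (so a half turn about z gives the same grasp; the last joint's range is limited). The gripper opens to 88 mm and grips with 3 to 60 N. Pads are 19 mm wide; open, the fingers measure 130 mm over their backs; the gripper's body (78 mm by 193 mm) begins 47 mm behind the grasp point.
Start: joints at [-55.399, 20.546, 0.682, 0, -70.136, -16.507], TCP at [0.21, -0.642, 0.292] pointing down, gripper open.
Joint ranges: [-176.03, 176.03], [-82.01, 121.73], [-58.28, 71.71], [-173.87, 95.51], [-174.79, -0.11], [-173.66, 173.66]. Speed limits (degrees/s): [136.94, 136.94, 172.46, 180, 180, 180].

INTERFACE

Orientations are given as [roll, pitch, yaw] about the fixed x, y, z axes, in that order (R = Rz(yaw) Ry(pitch) Rx(roll)).
In Python, from plant import ctrl gives the robot as it stands.
- The arm moves only by the tool send_rows, never from a script. Its argument "deltas" is a list of rows, each a list of 2 entries, a list of its own where there are three numbers: the shift along the tool's x, y, z each as a share of 800 mm, from -1 to 1, then the turn about the tool's z as a share of 90 degrees, from -1 to 1. A call has exactly 5 rows; each row is the pose to reach, as a shift and turn from the pose commanded when the call began, along the tool's axes at that moment; what a row does not reach only later rows make up. A row lasts 1/12 s, in which the tool goes at most 41.7 mm and 7.16 degrees, less where a joint would pass 70% of its speed; a pose out of reach is approached as far as the arm can. A call with a number of a shift or a turn outside -1 to 1 is refused whole. A call with a gripper value outside its range is refused whole. "gripper" is the opening, from 0 (shut) to 1 (fully open), set as the call begins (left out, the last holds). The fingers move at their own pace and stop on an object; the grip force is fixed at half the most. Time passes only in rows, so rows that repeat a pose let the fingers close, or fill a call up. It gives the time, the measured TCP pose, the force, the opening and the grip force at its end, in the units of the state.
- ctrl.get_obs(): the state, without advancing time (a new reading comes with each control period).
- ctrl.snapshot(name): name is "scene" or "top" or "wrist"; returns a dict with "color" (400x640x3 uint8, red, green, blue), "vertical_fov" (degrees; the focal length in pixels is half the picture's height over the tangent of half this angle, whatever the lens; pixels are square), "cx", "cy" (the principal point, pixels), "rvec" (rotation vector, rad) and "tvec" (3), from world to camera coordinates, as OpenCV has them. Camera axes: x right, y down, z forward; pixel columns grow to the right and rows downward; lengths in m; the calibration is good to about 2 mm. A picture is of the moment at which its call begins. There is no depth.
- ctrl.close_job(): hands the job in; it is judged then, once.
Trained networks look in a picture, given as the dict that the camera call returned (one of the last four; its "shot" number tells which), for a name from the list of things; names that differ only in an ending like _2 or _b are one class to them, and where a whole thing is asked for, a point or a joint stands for the part that bears it (a point fixed in the world has none). Each returns a list of dicts, best first, with "conf" (0 to 1); they miss things now and then, are a little off and sometimes report something else, mostly with a low value. They report only what shows in the picture. A call takes as long as a camera call. They do not tell look-alikes from the thing itself.
- ctrl.boxes_of(picture, thing): "xy" ([column, row] as shares, 0 to 1, of the picture: columns of its width, rows of its height, amid what is visible of it).
- ctrl.cut_out(picture, thing): "pixels" (400x640 bool, what is visible of it) and "xy" ([column, row] as shares, 0 to 1, of the picture: columns of its width, rows of its height, amid what is visible of it).
The state is a dict: "clock": time; "joint_pos": joint angles; "qvel": joint speeds; "tau": joint torques, N m; "tool_pos": TCP position; "orientation": TCP orientation; "force": force on the tool from outside, world axes, zero at the start; "moment": the same for the moment, N m; "opening": finger opening in m; "gripper_force": force on a finger pad.
Only numpy, scipy, OpenCV 4.12 (cv2) and the standard library are available. Lean on these libraries where they do the work, as an engineer would, in place of code of your own. Each camera call takes 0.05 s, during which the arm holds its last target. There are 200 camera calls.

TASK

First turn the engraver's power dial fully anticlockwise to its off stop, then lift the finished red truck out of its nest and stand it on its wheels in the cardboard tray. On the bench, fit every yellow cab fully down over the tenon of a black chassis, windscreen to the bonnet, and once all cabs are on, load these trucks whole into the nests, one to a nest, wheels down on the floor, bonnet held against the red stop by the sprung orange pusher.

Things in the scene. Friction and masses are not known exactly. Their poses are not given: they have to be found in the camera images.
- chassis1_mid (a point): black toy-truck chassis, one of three alike, on the bench. Point: centre of its frame beam, 22 mm above the wheels' undersides. x from bonnet (-x end) to tail, z up. Beam 150 long x 46 wide, 10 to 34 mm above ground: grip its flanks mid-length. Wheels (fixed) 32 across, at x -50 and +50, 62 wide overall. Bonnet x -74 to -26, top at 58; load bed x +42 to +74, top at 44. 250 g
- chassis2_mid (a point): chassis like chassis1. Each has a pale wooden tenon for the cab standing on its beam at x +8: 44 (x) x 24 (y), 14 mm high, its upper 6 mm only 38 x 18. A cab fully home rests on the beam, centred at x +8, its centre 54 mm and roof 74 mm above the truck's ground, held by the tenon alone
- chassis3_mid (a point): chassis like chassis1
- cab1_mid (a point): yellow wooden cab, 62 (x) x 40 (y) x 40 mm high, on the bench. Point: its centre, 20 mm above its underside. Windscreen and sun visor (juts 7 mm forward under the roof) on its -x side, z up. Hollow, open below, 48 x 28 inside, 32 deep: drops over a chassis tenon with 2 mm play all round. 80 g. May be absent (None)
- cab1_front (a point): windscreen side of cab1: 31 mm from cab1_mid towards its front, same height
- cab2_mid (a point): cab like cab1; may be absent (None)
- cab2_front (a point): windscreen side of cab2: 31 mm from cab2_mid towards its front, same height
- cab3_mid (a point): cab like cab1; may be absent (None)
- cab3_front (a point): windscreen side of cab3: 31 mm from cab3_mid towards its front, same height
- redtruck_mid (a point): the finished red truck, one solid piece shaped and sized like a chassis with its cab on (74 mm high, 330 g). Point and axes as chassis1_mid. At the start it sits in one of the nests
- nest1_floor (a point): nest on the engraver's bed, one of three alike, side by side 100 mm apart. Point: centre of its floor, 18 mm above the bench, over which a seated truck's middle lies. x from the fixed red stop to the orange sprung pusher, z up. Stop face at x -75, 46 wide, 24 mm high; a truck's beam starts 10 mm above its ground, so carry it 15 mm or more above the floor to pass over the stop
- pusher1 (a joint): travel of nest1's sprung pusher towards that nest's +x, m: 0 free, 0.006 with a truck seated, 0.016 end of travel; 2.8 N at 0, rising 0.35 N per mm
- nest2_floor (a point): nest like nest1. The free pusher's face is at x +69, so 144 mm are free for a 150 mm truck: press the tail against the pusher, lower the truck behind the stop, let go; the spring slides it onto the stop. Four white guides outside the wheels, 12 mm high, faces at y -34 and +34, on x -63 to -37 and +37 to +63
- pusher2 (a joint): travel of nest2's sprung pusher towards that nest's +x, m: 0 free, 0.006 with a truck seated, 0.016 end of travel; 2.8 N at 0, rising 0.35 N per mm
- nest3_floor (a point): nest like nest1. Pusher face 36 wide, upright from 8 to 42 mm above the floor, then leaning back 45 degrees to 54; its housing at x 99 to 125 is 42 mm high over the floor. The frame rails round the bed are 50 mm high over the bench; the laser gantry (to 190 mm) is parked 185 mm beyond the nests' middle
- pusher3 (a joint): travel of nest3's sprung pusher towards that nest's +x, m: 0 free, 0.006 with a truck seated, 0.016 end of travel; 2.8 N at 0, rising 0.35 N per mm
- dial (a joint): laser power dial, rad: 0 = off, the end stop fully anticlockwise seen from above; grows clockwise to 4.7; light friction, stays where it is left
- dial_grip (a point): grip of the dial, on the grey control pod in front of the engraver: black upright bar 46 long x 14 wide, 38 mm high above the pod's 56 mm, over a 48 mm disc 8 mm thick. Point: on the dial's axis, 87 mm above the bench (7 mm below the bar's top). x along the bar, turning with it (white mark on its -x end); z up
- tray_in (a point): centre of the inner floor (5 mm above the bench) of the shallow cardboard tray, fixed; inside 190 (x) x 140 (y), walls 5 thick, rim 25 mm above the bench. The bench top is at height 0
Not all that is in view belongs to the job. What is shaped like the part that bears cab2_mid but blue or green is not meant.

How it is judged (in metres and radians):
On the way, in this order (a step that is already met when the one before it is completed fails the run):
1. the dial is at its off stop while the red truck is still in its nest (value of joint dial below 0.08 rad and distance of redtruck_mid from where it was at the start of the episode below 0.02 m), for 0.2 s.
2. every cab is fully home on a chassis, facing the bonnet, let go, with the chassis standing on the bench (((x of cab1_front in the frame of chassis1_mid between -0.03 and -0.016 m and y of cab1_front in the frame of chassis1_mid between -0.007 and 0.007 m and z of cab1_front in the frame of chassis1_mid between 0.028 and 0.036 m) or (x of cab1_front in the frame of chassis2_mid between -0.03 and -0.016 m and y of cab1_front in the frame of chassis2_mid between -0.007 and 0.007 m and z of cab1_front in the frame of chassis2_mid between 0.028 and 0.036 m) or (x of cab1_front in the frame of chassis3_mid between -0.03 and -0.016 m and y of cab1_front in the frame of chassis3_mid between -0.007 and 0.007 m and z of cab1_front in the frame of chassis3_mid between 0.028 and 0.036 m)) and height (world z) of each of cab1_front, cab2_front, cab3_front below 0.062 m and ((x of cab2_front in the frame of chassis1_mid between -0.03 and -0.016 m and y of cab2_front in the frame of chassis1_mid between -0.007 and 0.007 m and z of cab2_front in the frame of chassis1_mid between 0.028 and 0.036 m) or (x of cab2_front in the frame of chassis2_mid between -0.03 and -0.016 m and y of cab2_front in the frame of chassis2_mid between -0.007 and 0.007 m and z of cab2_front in the frame of chassis2_mid between 0.028 and 0.036 m) or (x of cab2_front in the frame of chassis3_mid between -0.03 and -0.016 m and y of cab2_front in the frame of chassis3_mid between -0.007 and 0.007 m and z of cab2_front in the frame of chassis3_mid between 0.028 and 0.036 m)) and ((x of cab3_front in the frame of chassis1_mid between -0.03 and -0.016 m and y of cab3_front in the frame of chassis1_mid between -0.007 and 0.007 m and z of cab3_front in the frame of chassis1_mid between 0.028 and 0.036 m) or (x of cab3_front in the frame of chassis2_mid between -0.03 and -0.016 m and y of cab3_front in the frame of chassis2_mid between -0.007 and 0.007 m and z of cab3_front in the frame of chassis2_mid between 0.028 and 0.036 m) or (x of cab3_front in the frame of chassis3_mid between -0.03 and -0.016 m and y of cab3_front in the frame of chassis3_mid between -0.007 and 0.007 m and z of cab3_front in the frame of chassis3_mid between 0.028 and 0.036 m)) and contact force between the fingers and anything else below 0.1 N), for 0.2 s.
At the end, for the whole second after the job is handed in: Every cab home on a chassis (7 mm), windscreen to bonnet, and with its chassis in a nest (7 mm along, 8 mm across, wheels on the floor, bonnet end at the stop, pusher held in over 3 mm); red truck upright in the tray (60 x 45 mm of its centre); dial within 0.08 rad of off; all at rest and let go (value of joint dial below 0.08 rad and ((x of cab1_front in the frame of chassis1_mid between -0.03 and -0.016 m and y of cab1_front in the frame of chassis1_mid between -0.007 and 0.007 m and z of cab1_front in the frame of chassis1_mid between 0.028 and 0.036 m) or (x of cab1_front in the frame of chassis2_mid between -0.03 and -0.016 m and y of cab1_front in the frame of chassis2_mid between -0.007 and 0.007 m and z of cab1_front in the frame of chassis2_mid between 0.028 and 0.036 m) or (x of cab1_front in the frame of chassis3_mid between -0.03 and -0.016 m and y of cab1_front in the frame of chassis3_mid between -0.007 and 0.007 m and z of cab1_front in the frame of chassis3_mid between 0.028 and 0.036 m)) and ((x of cab2_front in the frame of chassis1_mid between -0.03 and -0.016 m and y of cab2_front in the frame of chassis1_mid between -0.007 and 0.007 m and z of cab2_front in the frame of chassis1_mid between 0.028 and 0.036 m) or (x of cab2_front in the frame of chassis2_mid between -0.03 and -0.016 m and y of cab2_front in the frame of chassis2_mid between -0.007 and 0.007 m and z of cab2_front in the frame of chassis2_mid between 0.028 and 0.036 m) or (x of cab2_front in the frame of chassis3_mid between -0.03 and -0.016 m and y of cab2_front in the frame of chassis3_mid between -0.007 and 0.007 m and z of cab2_front in the frame of chassis3_mid between 0.028 and 0.036 m)) and ((x of cab3_front in the frame of chassis1_mid between -0.03 and -0.016 m and y of cab3_front in the frame of chassis1_mid between -0.007 and 0.007 m and z of cab3_front in the frame of chassis1_mid between 0.028 and 0.036 m) or (x of cab3_front in the frame of chassis2_mid between -0.03 and -0.016 m and y of cab3_front in the frame of chassis2_mid between -0.007 and 0.007 m and z of cab3_front in the frame of chassis2_mid between 0.028 and 0.036 m) or (x of cab3_front in the frame of chassis3_mid between -0.03 and -0.016 m and y of cab3_front in the frame of chassis3_mid between -0.007 and 0.007 m and z of cab3_front in the frame of chassis3_mid between 0.028 and 0.036 m)) and ((x of cab1_front in the frame of nest1_floor between -0.03 and -0.016 m and y of cab1_front in the frame of nest1_floor between -0.008 and 0.008 m and z of cab1_front in the frame of nest1_floor between 0.049 and 0.059 m and value of joint pusher1 above 0.003 m) or (x of cab1_front in the frame of nest2_floor between -0.03 and -0.016 m and y of cab1_front in the frame of nest2_floor between -0.008 and 0.008 m and z of cab1_front in the frame of nest2_floor between 0.049 and 0.059 m and value of joint pusher2 above 0.003 m) or (x of cab1_front in the frame of nest3_floor between -0.03 and -0.016 m and y of cab1_front in the frame of nest3_floor between -0.008 and 0.008 m and z of cab1_front in the frame of nest3_floor between 0.049 and 0.059 m and value of joint pusher3 above 0.003 m)) and ((x of cab2_front in the frame of nest1_floor between -0.03 and -0.016 m and y of cab2_front in the frame of nest1_floor between -0.008 and 0.008 m and z of cab2_front in the frame of nest1_floor between 0.049 and 0.059 m and value of joint pusher1 above 0.003 m) or (x of cab2_front in the frame of nest2_floor between -0.03 and -0.016 m and y of cab2_front in the frame of nest2_floor between -0.008 and 0.008 m and z of cab2_front in the frame of nest2_floor between 0.049 and 0.059 m and value of joint pusher2 above 0.003 m) or (x of cab2_front in the frame of nest3_floor between -0.03 and -0.016 m and y of cab2_front in the frame of nest3_floor between -0.008 and 0.008 m and z of cab2_front in the frame of nest3_floor between 0.049 and 0.059 m and value of joint pusher3 above 0.003 m)) and ((x of cab3_front in the frame of nest1_floor between -0.03 and -0.016 m and y of cab3_front in the frame of nest1_floor between -0.008 and 0.008 m and z of cab3_front in the frame of nest1_floor between 0.049 and 0.059 m and value of joint pusher1 above 0.003 m) or (x of cab3_front in the frame of nest2_floor between -0.03 and -0.016 m and y of cab3_front in the frame of nest2_floor between -0.008 and 0.008 m and z of cab3_front in the frame of nest2_floor between 0.049 and 0.059 m and value of joint pusher2 above 0.003 m) or (x of cab3_front in the frame of nest3_floor between -0.03 and -0.016 m and y of cab3_front in the frame of nest3_floor between -0.008 and 0.008 m and z of cab3_front in the frame of nest3_floor between 0.049 and 0.059 m and value of joint pusher3 above 0.003 m)) and x of redtruck_mid in the frame of tray_in between -0.06 and 0.06 m and y of redtruck_mid in the frame of tray_in between -0.045 and 0.045 m and z of redtruck_mid in the frame of tray_in below 0.03 m and angle between redtruck_mid's own z axis and vertical below 0.15 rad and contact force between the fingers and anything else below 0.1 N and linear speed of each of redtruck, cab1, cab2, cab3 below 0.03 m/s); the robot touches nothing.
Of cab1, cab2, cab3 only 2 to 3 are there at a start; the rules pass over those that are not, and their reading is None.
At some moment in a run one of cab1, cab2, cab3 may be knocked a few centimetres aside while the robot is not near it.
Once in a run the grip may slacken for a moment while it holds something.
It also fails if it takes over 210 s, if anything falls off the work surface, if the arm or the gripper's body presses on something with over 40 N, if the wrist force passes 120 N, or if a joint passes its speed limit or range.

## Working session

There is one attempt and no reset: what is moved stays moved. The work goes in short steps, Python scripts to look and compute and a tool call to move; the robot and the scene stay as the last step left them, time stands still between calls to the robot, and variables do not carry over. Pictures are saved under pics/ and viewed, at most 14 in all, crops included, and the job is handed in when it is done.

Besides the shell and the picture viewer there is one more tool, called after "Call:" as name(argument=value, ...), one argument or row to a line, values as JSON. send_rows: Moves the arm, as the interface text tells. Shift numbers are shares of 800 mm and turn numbers shares of 90 degrees, none past 1 either way. Its arguments: {"type":"object","properties":{"deltas":{"type":"array","items":{"type":"array"}},"gripper":{"type":"number"}},"required":["deltas"]}

```bash
mkdir -p pics; ls; cat > h.py <<'E'
import numpy as np, cv2
from plant import ctrl
def snap(n):
    return ctrl.snapshot(n)
def K(p):
    f=200/np.tan(np.radians(p["vertical_fov"])/2)
    return np.array([[f,0,p["cx"]],[0,f,p["cy"]],[0,0,1]])
def Rt(p): return cv2.Rodrigues(np.array(p["rvec"],float))[0],np.array(p["tvec"],float).ravel()
def back(p,uv,z):
    R,t=Rt(p); d=R.T@np.linalg.solve(K(p),np.array([uv[0],uv[1],1.]));c=-R.T@t
    return c+d*(z-c[2])/d[2]
def proj(p,X):
    R,t=Rt(p); q=K(p)@(R@np.array(X,float)+t); return q[:2]/q[2]
def save(p,n): cv2.imwrite(f"pics/{n}.png",p["color"][:,:,::-1])
E
python3 - <<'E'
from h import *
o=ctrl.get_obs(); print(o)
for n in("top","scene"):
    p=snap(n); save(p,n+"0"); R,t=Rt(p); print(n,-R.T@t,p["vertical_fov"],p["cx"],p["cy"],p.keys())
    for th in["chassis1_mid","cab1_mid","redtruck_mid","dial_grip","pusher1"]:
        print(th,[(round(b["conf"],2),np.round(np.array(b["xy"])*[640,400],0).tolist()) for b in ctrl.boxes_of(p,th)])
E
```

```text
pics
{'clock': 0.0, 'joint_pos': array([-5.54000851e+01,  2.05906570e+01,  6.32446923e-01, -1.98632021e-02,
       -7.01368477e+01, -1.65064386e+01]), 'qvel': array([0.02435794, 0.06780968, 0.0162394 , 0.0319686 , 0.01126792,
       0.08989523]), 'tau': array([ 4.38422103e-04, -5.82718134e+01,  2.93053901e+01,  6.99716672e+00,
        6.68471883e-03, -1.82245576e-04]), 'tool_pos': array([ 0.2094822 , -0.64125298,  0.29122212]), 'orientation': array([ 1.79903554e+02, -9.10761788e-03, -1.61913281e+02]), 'force': array([ 0.2516109 , -0.56116924, -0.21223533]), 'moment': array([ 0.04572304, -0.04787379, -0.01953014]), 'gripper_force': 0.0, 'opening': 0.08728014683710926}
top [ 0.24876276 -0.00889977  1.72467983] 43.909059603184744 313.7518615047199 202.30132886289448 dict_keys(['color', 'vertical_fov', 'cx', 'cy', 'rvec', 'tvec', 'shot'])
chassis1_mid [(0.85, [385.0, 139.0])]
cab1_mid [(0.62, [227.0, 215.0]), (0.52, [386.0, 194.0])]
redtruck_mid [(0.68, [205.0, 157.0])]
dial_grip [(0.74, [228.0, 214.0])]
pusher1 [(0.53, [240.0, 136.0]), (0.4, [204.0, 133.0])]
scene [1.42522458 0.38234365 1.13907353] 46.382115730528795 319.2992300275545 201.1573129706106 dict_keys(['color', 'vertical_fov', 'cx', 'cy', 'rvec', 'tvec', 'shot'])
chassis1_mid [(0.68, [226.0, 236.0])]
cab1_mid [(0.69, [413.0, 219.0])]
redtruck_mid [(0.73, [421.0, 278.0])]
dial_grip [(0.76, [412.0, 219.0])]
pusher1 [(0.66, [346.0, 270.0]), (0.4, [382.0, 287.0])]
```

View pics/top0.png

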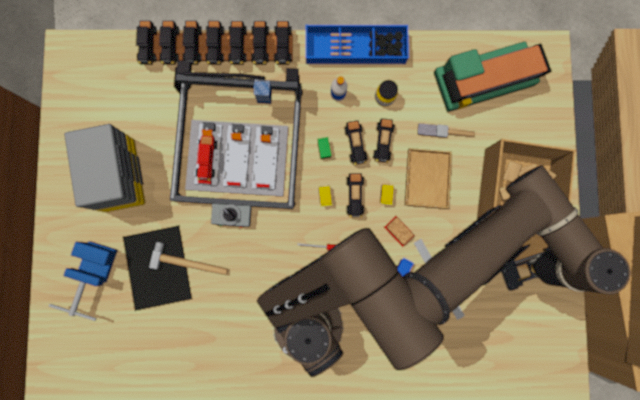

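View pics/scene0.png

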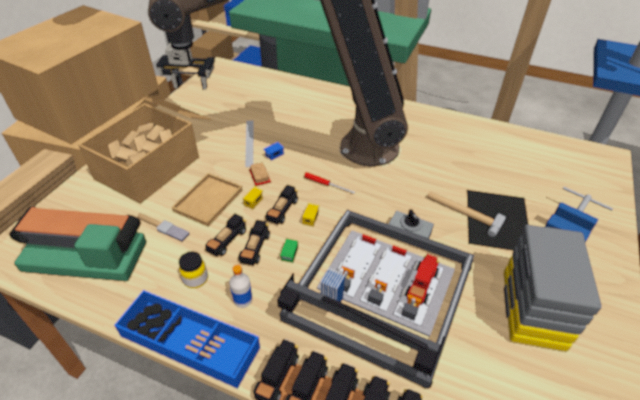

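The top view shows yellow cabs at (326,196) and (387,194), a green decoy at (324,148) and a blue decoy at (405,268). The chassis are at (357,141), (384,139) and (355,193). The red truck is in the left nest at (205,158), the dial at (230,214) and the tray at (428,179). The scene view shows only the same two yellows, at (253,197) and (310,213).

```bash
python3 - <<'E'
from h import *
p=snap("top"); c=p["color"][100:290,170:460,::-1]
cv2.imwrite("pics/crop1.png",cv2.resize(c,(796,522),interpolation=cv2.INTER_CUBIC))
for n,uv,z in[("cabA",(326,196),.02),("cabB",(387,194),.02),("ch1",(357,141),.034),("ch2",(384,139),.034),("ch3",(355,193),.034),("red",(205,158),.06),("dial",(230,214),.09),("tray",(428,179),.02),("nestR",(266,160),.018),("nestM",(237,158),.018)]:
    print(n,back(p,uv,z).round(3))
hsv=cv2.cvtColor(p["color"],cv2.COLOR_RGB2HSV)
m=cv2.inRange(hsv,(23,150,120),(33,255,255))
n,l,s,ce=cv2.connectedComponentsWithStats(m)
print([(ce[i].round(1).tolist(),int(s[i,4])) for i in range(1,n) if s[i,4]>15])
p=snap("wrist");R,t=Rt(p);print("wrist",(-R.T@t).round(3),R.round(2),p["vertical_fov"],p["cx"],p["cy"],ctrl.get_obs()["tool_pos"])
E
```

```text
cabA [ 0.445 -0.065  0.02 ]
cabB [ 0.452 -0.276  0.02 ]
ch1 [ 0.635 -0.173  0.034]
ch2 [ 0.642 -0.267  0.034]
ch3 [ 0.454 -0.164  0.034]
red [0.571 0.347 0.06 ]
dial [0.378 0.255 0.09 ]
tray [ 0.504 -0.419  0.02 ]
nestR [0.572 0.144 0.018]
nestM [0.579 0.245 0.018]
[([382.4, 96.5], 67), ([466.6, 101.2], 40), ([386.8, 194.2], 245), ([325.1, 195.7], 228)]
wrist [ 0.131 -0.667  0.385] [[-0.31  0.95 -0.  ]
 [ 0.91  0.3   0.31]
 [ 0.29  0.09 -0.95]] 65.21234043331901 321.84068389028687 198.22759418319708 [ 0.20957969 -0.64161254  0.292189  ]
```

View pics/crop1.png

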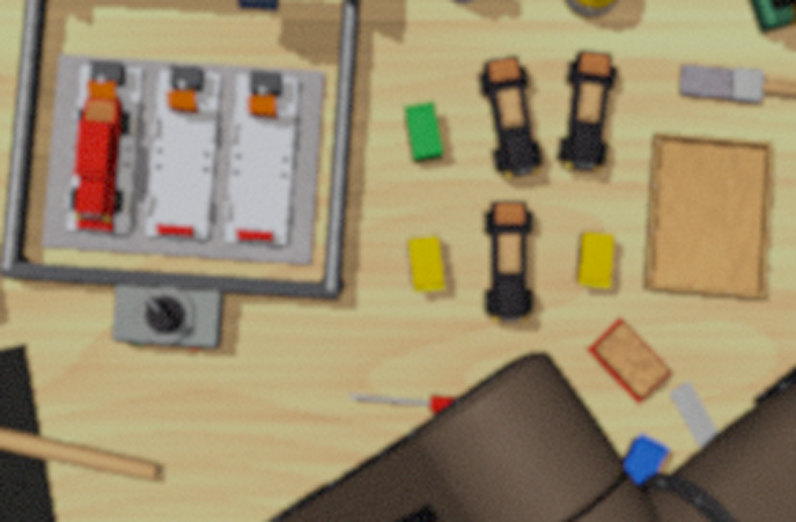

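The two yellow cabs in the crop are at about (427,264) and (597,260). The green one (424,131) and the blue one (648,460) are only the same shape, so they are ruled out by colour. There are two cabs to fit. The next step is a closer look with the wrist camera.

```bash
cat >> h.py <<'E'
def plan(*wps):
    """wps: (x,y,z,yaw[,gripper]); prints calls: tool shift shares and turn share (final row)"""
    o=ctrl.get_obs(); P=np.array(o["tool_pos"]);Y=o["orientation"][2]
    for w in wps:
        T=np.array(w[:3],float)
        while 1:
            d=T-P; dy=w[3]-Y; n=max(1,np.ceil(np.linalg.norm(d)/0.2-1e-2),np.ceil(abs(dy)/35))
            a=np.radians(Y); M=np.array([[np.cos(a),np.sin(a),0],[np.sin(a),-np.cos(a),0],[0,0,-1]])
            s=np.round(M.T@d/n/.8,3)+0.; r=round(-dy/n/90,3)
            print(s.tolist(),r,*w[4:]); P=P+M@s*.8; Y-=r*90
            if n==1: break
E
python3 - <<'E'
from h import *
plan((.44,-.17,.40,-180))
E
```

```text
[-0.152, 0.157, -0.045] 0.067
[-0.135, 0.172, -0.045] 0.067
[-0.116, 0.185, -0.045] 0.067
```

Call:
send_rows(
  deltas=[
    [[-0.152,0.157,-0.045],0.067],
    [[-0.152,0.157,-0.045],0.067],
    [[-0.152,0.157,-0.045],0.067],
    [[-0.152,0.157,-0.045],0.067],
    [[-0.152,0.157,-0.045],0.067],
  ],
)

```text
clock: 1.12
tool_pos: [0.2876, -0.4812, 0.3302]
orientation: [-179.9, 0.1, -167.8]
force: [-0.2, 0.4, -0.3]
opening: 0.0872
gripper_force: 0.0
```

Call:
send_rows(
  deltas=[
    [[-0.135,0.172,-0.045],0.067],
    [[-0.135,0.172,-0.045],0.067],
    [[-0.135,0.172,-0.045],0.067],
    [[-0.135,0.172,-0.045],0.067],
    [[-0.135,0.172,-0.045],0.067],
  ],
)

```text
clock: 1.53
tool_pos: [0.3646, -0.3242, 0.3661]
orientation: [-179.9, 0.2, -173.8]
force: [-0.0, -0.3, 0.5]
opening: 0.0881
gripper_force: 0.0
```

Call:
send_rows(
  deltas=[
    [[-0.116,0.185,-0.045],0.067],
    [[-0.116,0.185,-0.045],0.067],
    [[-0.116,0.185,-0.045],0.067],
    [[-0.116,0.185,-0.045],0.067],
    [[-0.116,0.185,-0.045],0.067],
  ],
)

```text
clock: 1.95
tool_pos: [0.4415, -0.1671, 0.4017]
orientation: [180.0, 0.2, -179.9]
force: [0.6, -0.2, 0.3]
opening: 0.0875
gripper_force: 0.0
```

```bash
python3 - <<'E'
from h import *
o=ctrl.get_obs();print(o["clock"],o["tool_pos"],o["orientation"])
p=snap("wrist"); save(p,"w1")
for th in["chassis1_mid","cab1_mid"]:
    for b in ctrl.cut_out(p,th):
        m=b["pixels"].astype(np.uint8); pts=np.argwhere(m)[:,::-1].astype(np.float32)
        print(th,round(b["conf"],2),(np.array(b["xy"])*[640,400]).round(0),cv2.minAreaRect(pts))
import pickle; pickle.dump(p,open("w1.pkl","wb"))
plan((.38,.255,.40,-180))
E
```

```text
1.95 [ 0.44147842 -0.16712649  0.40169351] [ 1.79985727e+02  1.65755698e-01 -1.79865092e+02]
chassis1_mid 0.87 [265. 254.] ((260.86279296875, 269.2310485839844), (38.40727996826172, 87.01118469238281), 12.264774322509766)
cab1_mid 0.63 [252. 161.] ((252.51998901367188, 161.13999938964844), (31.562440872192383, 46.92763900756836), 3.1798300743103027)
[0.025, 0.177, 0.0] 0.001
[0.025, 0.177, 0.0] 0.0
[0.024, 0.177, 0.001] 0.001
```

View pics/w1.png

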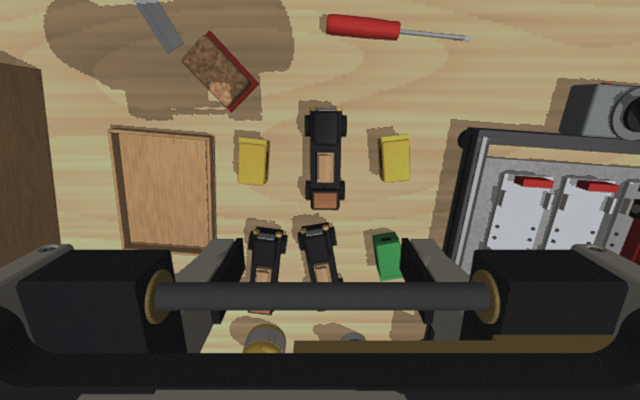

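The wrist view shows cabs at (253,161) and (395,158), both with the visor ledge on the upper side, towards the robot. Chassis 3 is at (325,158) with its bonnet towards the robot too. The tray is at (167,188). Now over the dial and nests.

Call:
send_rows(
  deltas=[
    [[-0.007,0.177,0],0],
    [[-0.007,0.177,0],0],
    [[-0.007,0.177,0],0],
    [[-0.007,0.177,0],0],
    [[-0.007,0.177,0],0],
  ],
)

```text
clock: 2.52
tool_pos: [0.4452, -0.0271, 0.4]
orientation: [180.0, 0.0, -179.9]
force: [0.0, -0.3, 0.4]
opening: 0.0873
gripper_force: 0.0
```

Call:
send_rows(
  deltas=[
    [[-0.007,0.177,0],0],
    [[-0.007,0.177,0],0],
    [[-0.007,0.177,0],0],
    [[-0.007,0.177,0],0],
    [[-0.007,0.177,0],0],
  ],
)

```text
clock: 2.93
tool_pos: [0.4513, 0.1145, 0.3996]
orientation: [-180.0, -0.0, -179.9]
force: [0.2, -0.6, 0.5]
opening: 0.0875
gripper_force: 0.0
```

Call:
send_rows(
  deltas=[
    [[-0.007,0.177,0],0],
    [[-0.007,0.177,0],0],
    [[-0.007,0.177,0],0],
    [[-0.007,0.177,0],0],
    [[-0.007,0.177,0],0],
  ],
)

```text
clock: 3.35
tool_pos: [0.4572, 0.2561, 0.3989]
orientation: [-179.9, -0.1, -179.9]
force: [-0.4, -0.0, -0.4]
opening: 0.0876
gripper_force: 0.0
```

```bash
python3 - <<'E'
from h import *
o=ctrl.get_obs();print(o["clock"],o["tool_pos"],o["orientation"])
p=snap("wrist"); save(p,"w2")
for th in["dial_grip","redtruck_mid","pusher1"]:
    for b in ctrl.cut_out(p,th):
        m=b["pixels"].astype(np.uint8); pts=np.argwhere(m)[:,::-1].astype(np.float32)
        print(th,round(b["conf"],2),(np.array(b["xy"])*[640,400]).round(0),cv2.minAreaRect(pts))
import pickle; pickle.dump(p,open("w2.pkl","wb"))
E
```

```text
3.35 [0.45724474 0.25611042 0.39892542] [-1.79918957e+02 -7.56761171e-02 -1.79930878e+02]
dial_grip 0.66 [326. 100.] ((327.5, 101.0), (36.0, 33.0), 90.0)
redtruck_mid 0.64 [383. 235.] ((382.6475830078125, 233.12149047851562), (45.3890380859375, 96.22733306884766), 6.441600799560547)
pusher1 0.91 [253. 273.] ((253.5594482421875, 270.9059753417969), (23.781389236450195, 22.189329147338867), 5.710593223571777)
pusher1 0.73 [318. 273.] ((315.5, 272.5), (17.0, 21.0), 90.0)
```

View pics/w2.png

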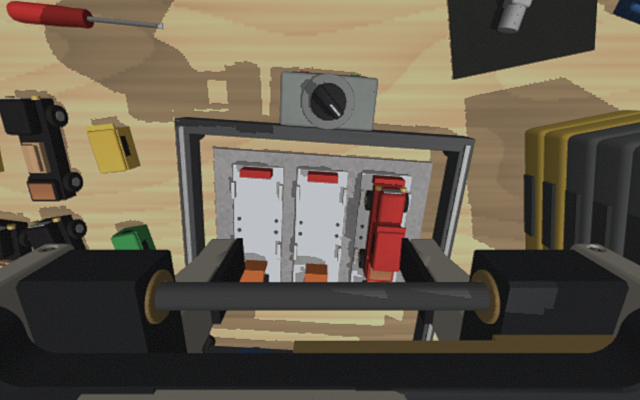

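The dial is at (327,100) with its white mark at the lower right. The stops are at (255,173), (322,178) and (385,181), and the red truck is at (383,235).

```bash
python3 - <<'E'
from h import *
import pickle; p=pickle.load(open("w2.pkl","rb"))
c=p["color"][60:140,280:380,::-1]
cv2.imwrite("pics/crop2.png",cv2.resize(c,(600,480),interpolation=cv2.INTER_CUBIC))
print("dial",back(p,(327,100),.07).round(3))
hsv=cv2.cvtColor(p["color"],cv2.COLOR_RGB2HSV)
m=cv2.inRange(hsv,(0,180,90),(5,255,255))|cv2.inRange(hsv,(174,180,90),(180,255,255))
n,l,s,ce=cv2.connectedComponentsWithStats(m)
for i in range(1,n):
    if s[i,4]>40: print(ce[i].round(1),s[i],back(p,ce[i],.042).round(4),[back(p,q,.042).round(4).tolist() for q in cv2.boxPoints(cv2.minAreaRect(np.argwhere(l==i)[:,::-1].astype(np.float32)))])
E
```

```text
dial [0.377 0.262 0.07 ]
[43.1 12.6] [   7    2   77   22 1179] [ 0.2709 -0.0997  0.042 ] [[0.2788, -0.15, 0.042], [0.2577, -0.1412, 0.042], [0.2658, -0.0459, 0.042], [0.2872, -0.0532, 0.042]]
[255.8 173.3] [241 169  30   9 188] [0.4799 0.1576 0.042 ] [[0.4838, 0.1349, 0.042], [0.4732, 0.1364, 0.042], [0.4757, 0.1792, 0.042], [0.4864, 0.1781, 0.042]]
[322.4 177.6] [308 174  29   8 188] [0.4864 0.2557 0.042 ] [[0.49, 0.2339, 0.042], [0.4796, 0.2347, 0.042], [0.4822, 0.2763, 0.042], [0.4926, 0.2759, 0.042]]
[388.8 181.7] [374 178  30  10 175] [0.4925 0.3543 0.042 ] [[0.4979, 0.3321, 0.042], [0.4858, 0.3324, 0.042], [0.4892, 0.3757, 0.042], [0.5013, 0.3758, 0.042]]
[391.6 208.3] [378 193  28  32 615] [0.5344 0.3613 0.042 ] [[0.5574, 0.3411, 0.042], [0.5056, 0.3439, 0.042], [0.5099, 0.3797, 0.042], [0.562, 0.3781, 0.042]]
[387.9 248.3] [ 373  227   32   45 1064] [0.6018 0.36   0.042 ] [[0.6387, 0.3365, 0.042], [0.5606, 0.341, 0.042], [0.5661, 0.3836, 0.042], [0.6447, 0.3812, 0.042]]
```

View pics/crop2.png

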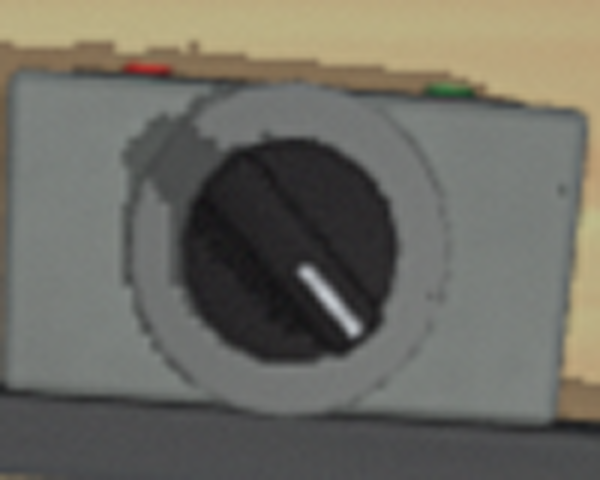

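```bash
python3 - <<'E'
from h import *
import pickle; p=pickle.load(open("w2.pkl","rb"))
f=lambda u,v,z: back(p,(280+(u+.5)/6-.5,60+(v+.5)/6-.5),z)
print(f(290,250,.064).round(4)); a=f(303,268,.094);b=f(358,332,.094);print(a.round(4),b.round(4),np.degrees(np.arctan2(*(b-a)[1::-1])))
c=f(290,250,.064); y=np.degrees(np.arctan2(*(b-a)[1::-1]))-180
plan((c[0],c[1],.22,y),(c[0],c[1],.134,y))
E
```

```text
[0.3782 0.2629 0.064 ]
[0.3815 0.265  0.094 ] [0.394  0.2764 0.094 ] 42.175192533239745
[0.01, 0.001, 0.023] 0.353
[0.009, -0.004, 0.022] 0.353
[0.005, -0.008, 0.023] 0.353
[0.0, -0.01, 0.022] 0.353
[-0.005, -0.009, 0.023] 0.353
[-0.009, -0.005, 0.022] 0.353
[-0.01, 0.0, 0.023] 0.353
[-0.008, 0.006, 0.022] 0.353
[-0.004, 0.009, 0.023] 0.353
[0.001, 0.009, 0.022] 0.354
[0.001, 0.0, 0.108] -0.0
```

```bash
sed -i 's/Y=o\["orientation"\]\[2\]/Y=(o["orientation"][2]+230)%360-230/' h.py; python3 - <<'E'
from h import *
plan((.3785,.263,.22,-139),(.3785,.263,.134,-139))
E
```

```text
[0.049, 0.006, 0.113] -0.228
[0.044, 0.023, 0.112] -0.228
[0.0, 0.0, 0.108] -0.0
```

Call:
send_rows(
  deltas=[
    [[0.049,0.006,0.113],-0.228],
    [[0.049,0.006,0.113],-0.228],
    [[0.049,0.006,0.113],-0.228],
    [[0.049,0.006,0.113],-0.228],
    [[0.049,0.006,0.113],-0.228],
  ],
)

```text
clock: 3.97
tool_pos: [0.4178, 0.2582, 0.3106]
orientation: [-180.0, 0.0, -159.7]
force: [-0.1, 0.4, -0.1]
opening: 0.0877
gripper_force: 0.0
```

Call:
send_rows(
  deltas=[
    [[0.044,0.023,0.112],-0.228],
    [[0.044,0.023,0.112],-0.228],
    [[0.044,0.023,0.112],-0.228],
    [[0.044,0.023,0.112],-0.228],
    [[0.044,0.023,0.112],-0.228],
  ],
)

```text
clock: 4.38
tool_pos: [0.3793, 0.2648, 0.222]
orientation: [-180.0, 0.1, -139.3]
force: [0.6, 1.2, 1.5]
opening: 0.0877
gripper_force: 0.0
```

Call:
send_rows(
  deltas=[
    [[0,0,0.03],0],
    [[0,0,0.06],0],
    [[0,0,0.09],0],
    [[0,0,0.108],0],
    [[0,0,0.108],0],
  ],
)

```text
clock: 4.8
tool_pos: [0.3791, 0.2644, 0.1334]
orientation: [-180.0, -0.0, -139.3]
force: [0.2, -0.3, -0.6]
opening: 0.0879
gripper_force: 0.0
```

Call:
send_rows(
  deltas=[
    [[0,0,0],0],
    [[0,0,0],0],
    [[0,0,0],0],
    [[0,0,0],0],
    [[0,0,0],0],
  ],
  gripper=0,
)

```text
clock: 5.22
tool_pos: [0.3783, 0.2646, 0.1348]
orientation: [180.0, 0.1, -139.0]
force: [0.3, -0.1, -0.5]
opening: 0.0599
gripper_force: 0.0
```

Call:
send_rows(
  deltas=[
    [[0,0,0],0],
    [[0,0,0],0],
    [[0,0,0],0],
    [[0,0,0],0],
    [[0,0,0],0],
  ],
)

```text
clock: 5.63
tool_pos: [0.3779, 0.2641, 0.1338]
orientation: [-180.0, -0.0, -139.0]
force: [0.2, -0.5, 0.1]
opening: 0.0265
gripper_force: 0.0
```

Call:
send_rows(
  deltas=[
    [[0,0,0],-0.06],
    [[0,0,0],-0.12],
    [[0,0,0],-0.18],
    [[0,0,0],-0.24],
    [[0,0,0],-0.3],
  ],
)

```text
clock: 6.05
tool_pos: [0.3785, 0.2641, 0.1338]
orientation: [-180.0, 0.0, -111.7]
force: [3.5, -2.5, -1.6]
opening: 0.0137
gripper_force: 29.8
```

```bash
python3 - <<'E'
from h import *
o=ctrl.get_obs();print(o)
E
```

```text
{'clock': 6.05, 'joint_pos': array([ 5.94961528e+01,  1.04389326e+01, -3.75240098e+01,  6.14704215e-02,
       -4.20198481e+01, -8.12218006e+01]), 'qvel': array([ 2.89498098e-03, -1.95074336e-02,  8.24964064e-02, -7.61858583e-02,
       -7.48128218e-02,  6.43241237e+01]), 'tau': array([  1.53673097, -36.18997335,  20.48171639,   4.03737679,
        -0.39180368,  -1.82130139]), 'tool_pos': array([0.37847558, 0.26412416, 0.13381832]), 'orientation': array([-1.79956697e+02,  1.07100823e-02, -1.11679983e+02]), 'force': array([ 3.50509792, -2.53930581, -1.59653955]), 'moment': array([-0.40930866, -1.32803832, -0.02458832]), 'gripper_force': 29.79030579328537, 'opening': 0.013651143606294323}
```

Call:
send_rows(
  deltas=[
    [[0,0,0],-0.06],
    [[0,0,0],-0.12],
    [[0,0,0],-0.18],
    [[0,0,0],-0.24],
    [[0,0,0],-0.3],
  ],
)

```text
clock: 6.47
tool_pos: [0.3782, 0.2641, 0.1338]
orientation: [-180.0, -0.0, -84.7]
force: [1.5, -0.7, -0.2]
opening: 0.0138
gripper_force: 29.8
```

```bash
python3 -c "
from h import *
o=ctrl.get_obs();print(o['orientation'],o['moment'],o['force'],o['joint_pos'][5])"
```

```text
[-1.79980641e+02 -7.92491877e-03 -8.46873117e+01] [-0.22816041 -0.52459165 -0.0746153 ] [ 1.54621018 -0.6957088  -0.20599033] -54.22193446550405
```

Call:
send_rows(
  deltas=[
    [[0,0,0],-0.06],
    [[0,0,0],-0.12],
    [[0,0,0],-0.18],
    [[0,0,0],-0.24],
    [[0,0,0],-0.3],
  ],
)

```text
clock: 6.88
tool_pos: [0.378, 0.264, 0.1338]
orientation: [180.0, -0.0, -57.7]
force: [-0.9, -0.8, 1.9]
opening: 0.0139
gripper_force: 29.8
```

```bash
python3 -c "
from h import *
o=ctrl.get_obs();print(o['orientation'],o['moment'],o['force'],o['joint_pos'][5])"
```

```text
[ 1.79985313e+02 -1.80004724e-02 -5.76911334e+01] [-0.36661879  0.16974655 -0.11553577] [-0.87089924 -0.81087194  1.94873824] -27.223997648256
```

Call:
send_rows(
  deltas=[
    [[0,0,0],-0.06],
    [[0,0,0],-0.12],
    [[0,0,0],-0.18],
    [[0,0,0],-0.24],
    [[0,0,0],-0.3],
  ],
)

```text
clock: 7.3
tool_pos: [0.3778, 0.2638, 0.1338]
orientation: [179.9, -0.0, -30.7]
force: [-0.7, -0.7, 3.1]
opening: 0.0142
gripper_force: 29.8
```

```bash
python3 -c "
from h import *
o=ctrl.get_obs();print(o['orientation'],o['moment'],o['force'],o['joint_pos'][5])"
```

```text
[ 1.79947541e+02 -5.64224872e-03 -3.06901381e+01] [-0.61921146  0.43796347 -0.04999986] [-0.74228581 -0.71629119  3.14326007] -0.22251551877061312
```

Call:
send_rows(
  deltas=[
    [[0,0,0],-0.06],
    [[0,0,0],-0.12],
    [[0,0,0],-0.18],
    [[0,0,0],-0.24],
    [[0,0,0],-0.3],
  ],
)

```text
clock: 7.72
tool_pos: [0.3777, 0.2635, 0.1338]
orientation: [179.9, 0.0, -3.7]
force: [-0.8, -2.5, 3.6]
opening: 0.0139
gripper_force: 29.8
```

```bash
python3 -c "
from h import *
o=ctrl.get_obs();print(o['orientation'],o['moment'],o['force'],o['joint_pos'][5])"
```

```text
[ 1.79925806e+02  2.40866728e-02 -3.68983499e+00] [-1.00902172  0.29310716 -0.10096159] [-0.75690863 -2.47300148  3.63291465] 26.77750039952674
```

Call:
send_rows(
  deltas=[
    [[0,0,0],-0.06],
    [[0,0,0],-0.12],
    [[0,0,0],-0.18],
    [[0,0,0],-0.24],
    [[0,0,0],-0.3],
  ],
)

```text
clock: 8.13
tool_pos: [0.3776, 0.2635, 0.1335]
orientation: [-180.0, 0.1, 23.1]
force: [-4.1, -0.5, 1.9]
opening: 0.0212
gripper_force: 56.7
```

```bash
python3 -c "
from h import *
o=ctrl.get_obs();print(o['orientation'],o['moment'],o['force'],o['joint_pos'][5])"
```

```text
[-1.79993157e+02  7.03322377e-02  2.30886324e+01] [-0.21048016  1.3328101  -2.09407018] [-4.06300268 -0.50211144  1.86496458] 53.64616661238838
```

Call:
send_rows(
  deltas=[
    [[0,0,0],-0.06],
    [[0,0,0],-0.12],
    [[0,0,0],-0.18],
    [[0,0,0],-0.24],
    [[0,0,0],-0.3],
  ],
)

```text
clock: 8.55
tool_pos: [0.3768, 0.2631, 0.1331]
orientation: [-179.7, 0.0, 49.0]
force: [-16.0, 0.8, -4.9]
opening: 0.0382
gripper_force: 15.0
```

```bash
python3 -c "
from h import *
o=ctrl.get_obs();print(o['orientation'],o['moment'],o['force'],o['joint_pos'][5])"
```

```text
[-1.79726734e+02  4.34596369e-02  4.90371603e+01] [-0.41479652  4.04809425 -0.51716219] [-15.95646073   0.77282023  -4.92169952] 79.96651088847891
```

The stop was reached at a yaw of about 15°, where the fingers began to spread. Open, lift and look.

Call:
send_rows(
  deltas=[
    [[0,0,0],0],
    [[0,0,0],0],
    [[0,0,0],0],
    [[0,0,0],0],
    [[0,0,0],0],
  ],
  gripper=1,
)

```text
clock: 8.97
tool_pos: [0.3781, 0.2644, 0.1339]
orientation: [180.0, -0.0, 50.1]
force: [0.5, 0.3, -0.1]
opening: 0.0663
gripper_force: 0.0
```

Call:
send_rows(
  deltas=[
    [[0,0,0],0],
    [[0,0,0],0],
    [[0,0,-0.02],0],
    [[0,0,-0.05],0],
    [[0,0,-0.1],0],
  ],
)

```text
clock: 9.38
tool_pos: [0.3767, 0.2626, 0.2119]
orientation: [180.0, 0.4, 50.0]
force: [0.5, 1.5, -0.2]
opening: 0.0874
gripper_force: 0.0
```

```bash
python3 - <<'E'
from h import *
plan((.46,.26,.37,-180))
E
```

```text
[0.009, 0.012, -0.028] 0.365
[0.014, 0.005, -0.028] 0.365
[0.014, -0.004, -0.028] 0.365
[0.01, -0.011, -0.028] 0.365
[0.003, -0.015, -0.029] 0.365
[-0.006, -0.014, -0.028] 0.365
[-0.012, -0.008, -0.029] 0.366
```

Call:
send_rows(
  deltas=[
    [[0.009,0.012,-0.028],0.365],
    [[0.009,0.012,-0.028],0.365],
    [[0.009,0.012,-0.028],0.365],
    [[0.009,0.012,-0.028],0.365],
    [[0.009,0.012,-0.028],0.365],
  ],
)

```text
clock: 9.8
tool_pos: [0.39, 0.2635, 0.2364]
orientation: [-180.0, -0.0, 16.8]
force: [-0.4, 0.2, -0.5]
opening: 0.0879
gripper_force: 0.0
```

Call:
send_rows(
  deltas=[
    [[0.014,0.005,-0.028],0.365],
    [[0.014,0.005,-0.028],0.365],
    [[0.014,0.005,-0.028],0.365],
    [[0.014,0.005,-0.028],0.365],
    [[0.014,0.005,-0.028],0.365],
  ],
)

```text
clock: 10.22
tool_pos: [0.4018, 0.2629, 0.2586]
orientation: [-180.0, -0.0, -16.1]
force: [0.0, -0.0, 0.5]
opening: 0.0875
gripper_force: 0.0
```

Call:
send_rows(
  deltas=[
    [[0.014,-0.004,-0.028],0.365],
    [[0.014,-0.004,-0.028],0.365],
    [[0.014,-0.004,-0.028],0.365],
    [[0.014,-0.004,-0.028],0.365],
    [[0.014,-0.004,-0.028],0.365],
  ],
)

```text
clock: 10.63
tool_pos: [0.4135, 0.263, 0.281]
orientation: [-180.0, 0.0, -48.9]
force: [-0.2, 0.2, -0.1]
opening: 0.0874
gripper_force: 0.0
```

Call:
send_rows(
  deltas=[
    [[0.01,-0.011,-0.028],0.365],
    [[0.01,-0.011,-0.028],0.365],
    [[0.01,-0.011,-0.028],0.365],
    [[0.01,-0.011,-0.028],0.365],
    [[0.01,-0.011,-0.028],0.365],
  ],
)

```text
clock: 11.05
tool_pos: [0.4253, 0.2628, 0.3033]
orientation: [180.0, 0.0, -81.8]
force: [0.3, -0.0, 0.8]
opening: 0.0881
gripper_force: 0.0
```

Call:
send_rows(
  deltas=[
    [[0.003,-0.015,-0.029],0.365],
    [[0.003,-0.015,-0.029],0.365],
    [[0.003,-0.015,-0.029],0.365],
    [[0.003,-0.015,-0.029],0.365],
    [[0.003,-0.015,-0.029],0.365],
  ],
)

```text
clock: 11.47
tool_pos: [0.4375, 0.2622, 0.3265]
orientation: [180.0, -0.0, -114.6]
force: [0.4, 0.7, -0.4]
opening: 0.0873
gripper_force: 0.0
```

Call:
send_rows(
  deltas=[
    [[-0.006,-0.014,-0.028],0.365],
    [[-0.006,-0.014,-0.028],0.365],
    [[-0.006,-0.014,-0.028],0.365],
    [[-0.006,-0.014,-0.028],0.365],
    [[-0.006,-0.014,-0.028],0.365],
  ],
)

```text
clock: 11.88
tool_pos: [0.4497, 0.2621, 0.3489]
orientation: [180.0, -0.0, -147.5]
force: [-0.0, -0.7, 0.2]
opening: 0.0876
gripper_force: 0.0
```

Call:
send_rows(
  deltas=[
    [[-0.012,-0.008,-0.029],0.366],
    [[-0.012,-0.008,-0.029],0.366],
    [[-0.012,-0.008,-0.029],0.366],
    [[-0.012,-0.008,-0.029],0.366],
    [[-0.012,-0.008,-0.029],0.366],
  ],
)

```text
clock: 12.3
tool_pos: [0.4613, 0.2619, 0.3721]
orientation: [180.0, -0.0, 179.6]
force: [-0.0, 0.1, -0.4]
opening: 0.0873
gripper_force: 0.0
```

```bash
python3 - <<'E'
from h import *
p=snap("wrist"); 
print(ctrl.get_obs()["tool_pos"])
uv=proj(p,(.3782,.263,.07)).astype(int); print(uv)
c=p["color"][max(uv[1]-40,0):uv[1]+40,uv[0]-50:uv[0]+50,::-1]
cv2.imwrite("pics/crop3.png",cv2.resize(c,(600,480),interpolation=cv2.INTER_CUBIC))
plan((.52,.349,.40,-183.6))
E
```

```text
[0.46126658 0.26192904 0.37209931]
[322  97]
[-0.072, 0.11, -0.035] 0.034
```

View pics/crop3.png

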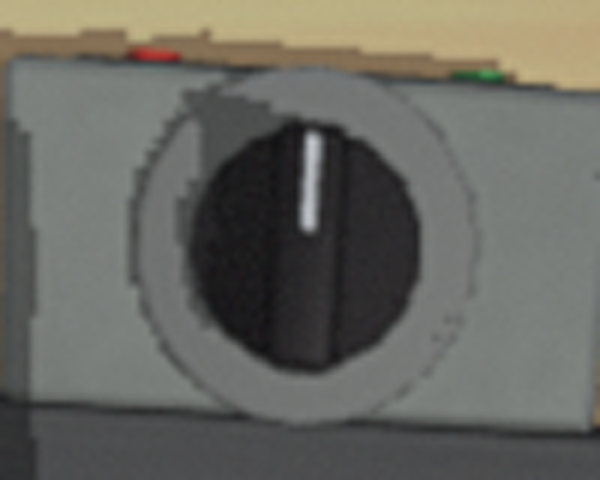

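The dial mark now points straight towards the robot, in line with the pod, so it is at the off stop. Next is a closer look at the red truck and nests.

Call:
send_rows(
  deltas=[
    [[-0.072,0.11,0],0.03],
    [[-0.072,0.11,0],0.03],
    [[-0.072,0.11,0],0.03],
    [[-0.072,0.11,0],0.04],
    [[-0.072,0.11,0],0.04],
  ],
)

```text
clock: 12.77
tool_pos: [0.5192, 0.3507, 0.3706]
orientation: [-179.9, -0.1, 176.5]
force: [0.3, -0.5, 0.1]
opening: 0.0877
gripper_force: 0.0
```

```bash
python3 - <<'E'
from h import *
import pickle
o=ctrl.get_obs();print(o["clock"],o["tool_pos"],o["orientation"])
p=snap("wrist"); save(p,"w3"); pickle.dump(p,open("w3.pkl","wb"))
for b in ctrl.cut_out(p,"redtruck_mid")[:1]+ctrl.cut_out(p,"pusher1"):
    pts=np.argwhere(b["pixels"])[:,::-1].astype(np.float32); print(round(b["conf"],2),cv2.boxPoints(cv2.minAreaRect(pts)).round(0).tolist())
E
```

```text
12.7667 [0.51915053 0.3507263  0.37061139] [-1.79889732e+02 -8.78128323e-02  1.76484701e+02]
0.58 [[301.0, 146.0], [347.0, 146.0], [347.0, 255.0], [301.0, 255.0]]
0.94 [[166.0, 257.0], [193.0, 231.0], [207.0, 245.0], [181.0, 272.0]]
0.89 [[244.0, 241.0], [270.0, 241.0], [270.0, 265.0], [244.0, 265.0]]
0.63 [[311.0, 255.0], [336.0, 254.0], [337.0, 269.0], [312.0, 270.0]]
```

View pics/w3.png

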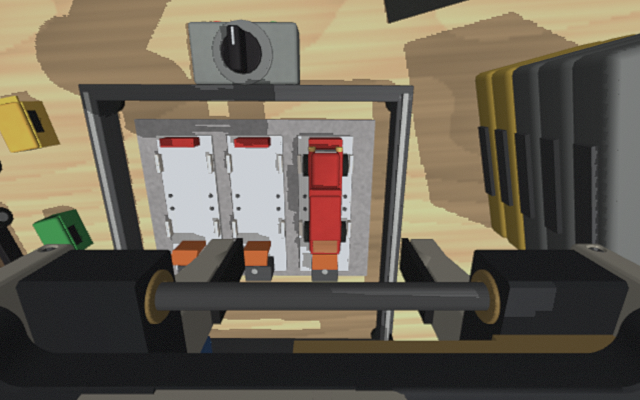

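The picture is aligned with the nests. The free stops are at (180,142) and (251,142). The truck runs from row 146 to 255 around column 325, and the pushers are at (187,252), (257,253) and (324,262).

```bash
python3 - <<'E'
from h import *
import pickle
p=pickle.load(open("w3.pkl","rb"))
hsv=cv2.cvtColor(p["color"],cv2.COLOR_RGB2HSV)
m=cv2.inRange(hsv,(0,150,60),(6,255,255))|cv2.inRange(hsv,(172,150,60),(180,255,255)); m[:,:100]=0
for a,b in((150,215),(215,290)):
    q=np.argwhere(m[125:165,a:b]); r1=q[:,0].max()+125; cols=q[:,1]+a; print("stop rows",q[:,0].min()+125,r1,"cols",cols.min(),cols.max())
    f=back(p,((cols.min()+cols.max())/2,r1+.5),.042); print("face",f.round(4)); 
for v in(155,170,182,200,220,235): 
    c=np.flatnonzero(m[v,290:360])+290; print(v,c.min(),c.max(), back(p,((c.min()+c.max())/2,v),.09).round(4),back(p,((c.min()+c.max())/2,v),.07).round(4))
# orange of pushers, free faces
mo=cv2.inRange(hsv,(7,150,100),(15,255,255))
for a,b in((150,215),(225,290)):
    q=np.argwhere(mo[225:290,a:b]); print("pusher",q.min(0)+[225,a],q.max(0)+[225,a])
E
```

```text
stop rows 138 146 cols 160 198
face [0.4863 0.1589 0.042 ]
stop rows 138 146 cols 234 269
face [0.4923 0.2563 0.042 ]
155 308 342 [0.5015 0.3545 0.09  ] [0.505  0.3544 0.07  ]
170 308 342 [0.5198 0.3534 0.09  ] [0.5243 0.3533 0.07  ]
182 310 341 [0.535  0.3532 0.09  ] [0.5402 0.353  0.07  ]
200 310 340 [0.5582 0.3512 0.09  ] [0.5647 0.3509 0.07  ]
220 310 340 [0.5852 0.3496 0.09  ] [0.5931 0.3492 0.07  ]
235 309 340 [0.6061 0.3477 0.09  ] [0.6152 0.3472 0.07  ]
pusher [241 171] [265 204]
pusher [242 244] [265 269]
```

```bash
python3 - <<'E'
from h import *
import pickle
p=pickle.load(open("w1.pkl","rb"))
c=np.array([back(p,q,.025) for q in((110,127),(213,135),(216,255),(122,250))]); print(c.round(3).tolist())
plan((.573,.350,.22,-183.6,1),(.573,.350,.097,-183.6),(.573,.350,.097,-183.6,0))
E
```

```text
[[0.401, -0.479, 0.025], [0.412, -0.329, 0.025], [0.611, -0.345, 0.025], [0.602, -0.501, 0.025]]
[-0.068, 0.005, 0.19] 0.001 1
[0.0, 0.0, 0.154] -0.0
[0.0, 0.0, 0.0] -0.0 0
```

Call:
send_rows(
  deltas=[
    [[-0.068,0.005,0.19],0],
    [[-0.068,0.005,0.19],0],
    [[-0.068,0.005,0.19],0],
    [[-0.068,0.005,0.19],0],
    [[-0.068,0.005,0.19],0],
  ],
)

```text
clock: 13.33
tool_pos: [0.5718, 0.3475, 0.2125]
orientation: [-179.6, -0.5, 176.3]
force: [-1.4, -1.4, -1.3]
opening: 0.0881
gripper_force: 0.0
```

Call:
send_rows(
  deltas=[
    [[0,0,0.035],0],
    [[0,0,0.07],0],
    [[0,0,0.105],0],
    [[0,0,0.13],0],
    [[0,0,0.154],0],
  ],
)

```text
clock: 13.75
tool_pos: [0.5733, 0.3503, 0.0979]
orientation: [179.9, 0.1, 176.4]
force: [0.4, 0.6, 0.4]
opening: 0.0878
gripper_force: 0.0
```

Call:
send_rows(
  deltas=[
    [[0,0,0],0],
    [[0,0,0],0],
    [[0,0,0],0],
    [[0,0,0],0],
    [[0,0,0],0],
  ],
  gripper=0,
)

```text
clock: 14.17
tool_pos: [0.574, 0.3511, 0.0991]
orientation: [179.9, 0.1, 176.4]
force: [-0.1, 0.2, -0.4]
opening: 0.0598
gripper_force: 0.0
```

Call:
send_rows(
  deltas=[
    [[0,0,0],0],
    [[0,0,0],0],
    [[0,0,0],0],
    [[0,0,0],0],
    [[0,0,0],0],
  ],
)

```text
clock: 14.58
tool_pos: [0.5736, 0.3508, 0.0977]
orientation: [180.0, 0.0, 176.4]
force: [-1.5, -0.0, 5.0]
opening: 0.0457
gripper_force: 30.0
```

```bash
python3 -c "
from h import *
o=ctrl.get_obs();print(o['tool_pos'],o['orientation'],o['opening'],o['gripper_force'],o['force'])
plan((.573,.350,.27,-183.6),(.507,-.414,.27,-185),(.507,-.414,.10,-185),(.507,-.414,.086,-185))"
```

```text
[0.57362833 0.35080677 0.09774522] [1.79963933e+02 4.07158406e-02 1.76419151e+02] 0.045715119126790556 30.000319182872772 [-1.52601968 -0.02029884  4.96027082]
[0.001, -0.001, -0.215] 0.0
[0.006, -0.24, 0.0] 0.004
[0.004, -0.239, 0.0] 0.004
[0.002, -0.24, 0.0] 0.004
[0.001, -0.239, 0.0] 0.004
[0.0, 0.0, 0.212] -0.0
[0.0, 0.0, 0.018] -0.0
```

Call:
send_rows(
  deltas=[
    [[0,0,-0.043],0],
    [[0,0,-0.086],0],
    [[0,0,-0.13],0],
    [[0,0,-0.172],0],
    [[0,0,-0.215],0],
  ],
)

```text
clock: 15.0
tool_pos: [0.5728, 0.35, 0.2695]
orientation: [-179.9, -0.1, 176.4]
force: [0.9, 0.8, -4.4]
opening: 0.0457
gripper_force: 30.0
```

Call:
send_rows(
  deltas=[
    [[0.001,-0.04,0],0.004],
    [[0.002,-0.09,0],0.004],
    [[0.004,-0.14,0],0.004],
    [[0.005,-0.19,0],0.004],
    [[0.006,-0.24,0],0.004],
  ],
)

```text
clock: 15.42
tool_pos: [0.5554, 0.1573, 0.2681]
orientation: [-180.0, -0.1, 176.1]
force: [1.7, -0.7, -2.9]
opening: 0.0459
gripper_force: 30.0
```

Call:
send_rows(
  deltas=[
    [[0.001,-0.05,0],0.004],
    [[0.002,-0.1,0],0.004],
    [[0.003,-0.145,0],0.004],
    [[0.004,-0.19,0],0.004],
    [[0.004,-0.239,0],0.004],
  ],
)

```text
clock: 15.83
tool_pos: [0.5391, -0.0328, 0.2684]
orientation: [180.0, -0.1, 175.7]
force: [2.1, 0.7, -3.0]
opening: 0.046
gripper_force: 30.0
```

Call:
send_rows(
  deltas=[
    [[0,-0.05,0],0.004],
    [[0.001,-0.1,0],0.004],
    [[0.001,-0.145,0],0.004],
    [[0.002,-0.19,0],0.004],
    [[0.002,-0.24,0],0.004],
  ],
)

```text
clock: 16.25
tool_pos: [0.5231, -0.224, 0.2683]
orientation: [180.0, -0.1, 175.3]
force: [1.4, -0.2, -3.6]
opening: 0.0458
gripper_force: 30.0
```

Call:
send_rows(
  deltas=[
    [[0,-0.05,0],0.004],
    [[0.001,-0.1,0],0.004],
    [[0.001,-0.15,0],0.004],
    [[0.001,-0.2,0],0.004],
    [[0.001,-0.239,0],0.004],
  ],
)

```text
clock: 16.67
tool_pos: [0.5066, -0.4157, 0.2678]
orientation: [180.0, -0.1, 174.9]
force: [0.5, 1.6, -3.3]
opening: 0.0454
gripper_force: 30.0
```

```bash
python3 -c "
from h import *
o=ctrl.get_obs();print(o['tool_pos'],o['orientation'],o['opening'],o['gripper_force'],o['force'])
p=snap('top');save(p,'top2');print(ctrl.boxes_of(p,'redtruck_mid'))
plan((.507,-.414,.10,-185),(.507,-.414,.086,-185))"
```

```text
[ 0.506583   -0.41569033  0.26775205] [ 1.79955561e+02 -1.01180093e-01  1.74899913e+02] 0.04540154127592975 29.996910095214844 [ 0.51744451  1.61789453 -3.25299398]
[{'xy': [0.6902, 0.4565], 'conf': 0.88}]
[-0.001, 0.004, 0.209] -0.003
[0.0, 0.0, 0.017] -0.0
```

Call:
send_rows(
  deltas=[
    [[0,0,0.05],0],
    [[0,0,0.1],0],
    [[0,0,0.15],0],
    [[0,0,0.19],0],
    [[0,0,0.209],0],
  ],
)

```text
clock: 17.18
tool_pos: [0.5048, -0.4113, 0.096]
orientation: [179.8, -0.4, 174.9]
force: [-1.0, 1.2, -4.0]
opening: 0.0459
gripper_force: 30.0
```

Call:
send_rows(
  deltas=[
    [[0,0,0.005],0],
    [[0,0,0.01],0],
    [[0,0,0.014],0],
    [[0,0,0.017],0],
    [[0,0,0.017],0],
  ],
)

```text
clock: 17.6
tool_pos: [0.5083, -0.4133, 0.0891]
orientation: [-180.0, 0.1, 175.0]
force: [-0.4, -0.2, -3.1]
opening: 0.0457
gripper_force: 30.0
```

Call:
send_rows(
  deltas=[
    [[0,0,0],0],
    [[0,0,0],0],
    [[0,0,0],0],
    [[0,0,0],0],
    [[0,0,0],0],
  ],
  gripper=0.7,
)

```text
clock: 18.02
tool_pos: [0.508, -0.4133, 0.0887]
orientation: [-180.0, 0.0, 175.0]
force: [-0.5, 0.7, 0.1]
opening: 0.0609
gripper_force: 0.0
```

Call:
send_rows(
  deltas=[
    [[0,0,-0.03],0],
    [[0,0,-0.08],0],
    [[0,0,-0.13],0],
    [[0,0,-0.18],0],
    [[0,0,-0.22],0],
  ],
)

```text
clock: 18.43
tool_pos: [0.508, -0.4135, 0.2679]
orientation: [-179.9, 0.1, 175.0]
force: [0.8, -0.1, 0.3]
opening: 0.0613
gripper_force: 0.0
```

```bash
python3 -c "
from h import *
o=ctrl.get_obs();print(o['tool_pos'],o['orientation'],o['opening'],o['gripper_force'],o['force'])
plan((.43,-.22,.32,-180))"
```

```text
[ 0.50799447 -0.41350016  0.26792166] [-1.79916808e+02  1.39050713e-01  1.74982422e+02] 0.06133593928789866 0.0 [ 0.76992817 -0.10084883  0.30891768]
[0.059, 0.116, -0.033] -0.028
[0.054, 0.119, -0.032] -0.028
```

Call:
send_rows(
  deltas=[
    [[0.03,0.156,-0.03],-0.028],
    [[0.03,0.156,-0.03],-0.028],
    [[0.03,0.156,-0.03],-0.028],
    [[0.03,0.156,-0.03],-0.028],
    [[0.03,0.156,-0.03],-0.028],
  ],
)

```text
clock: 18.85
tool_pos: [0.495, -0.2848, 0.2899]
orientation: [-180.0, 0.2, 177.7]
force: [-0.3, 0.3, 0.3]
opening: 0.0612
gripper_force: 0.0
```

Call:
send_rows(
  deltas=[
    [[0,0.156,0],-0.028],
    [[0,0.156,0],-0.028],
    [[0,0.156,0],-0.028],
    [[0,0.156,0],-0.028],
    [[0,0.156,0],-0.028],
  ],
)

```text
clock: 19.27
tool_pos: [0.5008, -0.1608, 0.2882]
orientation: [-180.0, 0.0, -179.8]
force: [0.7, -0.5, 0.5]
opening: 0.0617
gripper_force: 0.0
```

```bash
python3 - <<'E'
from h import *
import pickle
o=ctrl.get_obs();print(o["clock"],o["tool_pos"],o["orientation"])
p=snap("wrist"); pickle.dump(p,open("w4.pkl","wb")); save(p,"w4f")
c=p["color"][60:270,110:530,::-1]; cv2.imwrite("pics/w4.png",cv2.resize(c,(800,400),interpolation=cv2.INTER_CUBIC))
for th in["chassis1_mid","cab1_mid"]:
    for b in ctrl.cut_out(p,th):
        pts=np.argwhere(b["pixels"])[:,::-1].astype(np.float32); print(th,round(b["conf"],2),cv2.minAreaRect(pts))
E
```

```text
19.2667 [ 0.50081851 -0.16079855  0.28824913] [-1.79996142e+02  1.49616047e-02 -1.79806428e+02]
chassis1_mid 0.69 ((314.42791748046875, 272.2095947265625), (114.982421875, 50.75086212158203), 82.40535736083984)
chassis1_mid 0.59 ((240.3638458251953, 276.76593017578125), (53.53727340698242, 113.60832977294922), 6.418786525726318)
cab1_mid 0.64 ((223.08193969726562, 128.0756072998047), (45.344085693359375, 67.54399108886719), 1.0609116554260254)
```

View pics/w4.png

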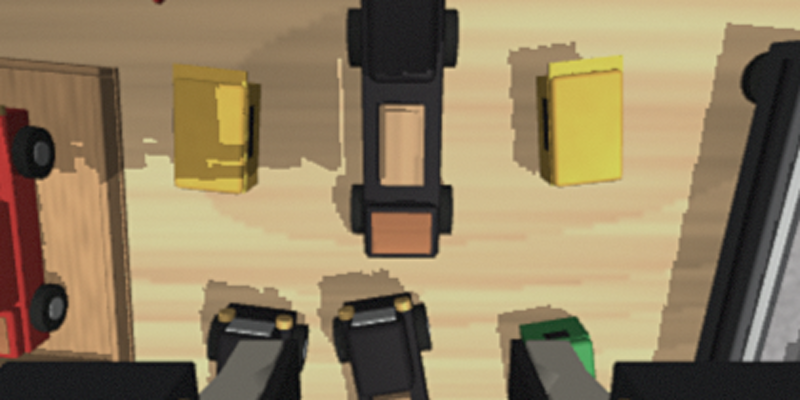

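The crop shows cab B on the left (roof about (174,82)-(247,188)) and cab A on the right (about (551,70)-(622,183)). Both have the visor strip on the robot side. The chassis 3 tenon is at (402,145), with the bed at (403,232) and the bonnet at the top. The red truck is standing in the tray at the left.

```bash
python3 - <<'E'
from h import *
import pickle
p=pickle.load(open("w4.pkl","rb"))
s=800/420
f=lambda u,v,z: back(p,(110+(u+.5)/s-.5,60+(v+.5)*210/400-.5),z)
for n,c in(("B",[(174,82),(248,84),(246,191),(176,185)]),("A",[(549,72),(622,68),(622,181),(555,186)])):
    q=np.array([f(*k,.04) for k in c]); print(n,q[:,:2].round(4).tolist(),"mid",q.mean(0).round(4),
      "len",np.linalg.norm((q[2]+q[3]-q[0]-q[1])/2).round(4),"wid",np.linalg.norm((q[1]+q[2]-q[0]-q[3])/2).round(4),"yaw",np.degrees(np.arctan2(*((q[2]+q[3]-q[0]-q[1])[1::-1]))).round(1))
for n,k in(("tenon",(402,145,.044)),("bed c",(403,232,.044)),("bed tail",(403,254,.044)),("bed front",(403,208,.044)),("tenL",(402,105,.044)),("tenR",(402,186,.044)),("beamL",(364,150,.034)),("beamR",(440,150,.034)),("bonnet rear",(403,77,.058))): print(n,f(*k).round(4))
E
```

```text
B [[0.4233, -0.2876], [0.4242, -0.2471], [0.4836, -0.2529], [0.4802, -0.293]] mid [ 0.4528 -0.2702  0.04  ] len 0.0584 wid 0.0404 yaw -5.5
A [[0.4176, -0.0826], [0.4154, -0.0431], [0.4771, -0.036], [0.4801, -0.0743]] mid [ 0.4475 -0.059   0.04  ] len 0.0626 wid 0.039 yaw 7.0
tenon [ 0.4566 -0.1626  0.044 ]
bed c [ 0.5067 -0.1619  0.044 ]
bed tail [ 0.5202 -0.1619  0.044 ]
bed front [ 0.4924 -0.162   0.044 ]
tenL [ 0.435  -0.1626  0.044 ]
tenR [ 0.4797 -0.1626  0.044 ]
beamL [ 0.4606 -0.1846  0.034 ]
beamR [ 0.4605 -0.1407  0.034 ]
bonnet rear [ 0.4202 -0.1621  0.058 ]
```

```bash
python3 - <<'E'
from h import *
plan((.4475,-.0595,.16,-173.5,1),(.4475,-.0595,.072,-173.5))
E
```

```text
[0.066, 0.129, 0.16] -0.073 1
[0.0, 0.0, 0.11] 0.0
```

Call:
send_rows(
  deltas=[
    [[0.066,0.129,0.16],-0.073],
    [[0.066,0.129,0.16],-0.073],
    [[0.066,0.129,0.16],-0.073],
    [[0.066,0.129,0.16],-0.073],
    [[0.066,0.129,0.16],-0.073],
  ],
  gripper=1,
)

```text
clock: 19.83
tool_pos: [0.443, -0.0589, 0.1556]
orientation: [180.0, -0.4, -173.6]
force: [-1.5, -0.1, -1.7]
opening: 0.086
gripper_force: 0.0
```

Call:
send_rows(
  deltas=[
    [[0,0,0.03],0],
    [[0,0,0.06],0],
    [[0,0,0.085],0],
    [[0,0,0.11],0],
    [[0,0,0.11],0],
  ],
)

```text
clock: 20.25
tool_pos: [0.4461, -0.0606, 0.0692]
orientation: [-180.0, -0.3, -173.6]
force: [-1.1, -0.3, 1.0]
opening: 0.0876
gripper_force: 0.0
```

Call:
send_rows(
  deltas=[
    [[0,0,0],0],
    [[0,0,0],0],
    [[0,0,0],0],
    [[0,0,0],0],
    [[0,0,0],0],
  ],
  gripper=0,
)

```text
clock: 20.67
tool_pos: [0.4481, -0.0588, 0.0731]
orientation: [180.0, 0.1, -173.4]
force: [-1.7, 0.9, 0.6]
opening: 0.0597
gripper_force: 0.0
```

Call:
send_rows(
  deltas=[
    [[0,0,0],0],
    [[0,0,0],0],
    [[0,0,0],0],
    [[0,0,0],0],
    [[0,0,0],0],
  ],
)

```text
clock: 21.08
tool_pos: [0.4476, -0.0587, 0.0724]
orientation: [180.0, 0.0, -173.4]
force: [-1.9, 0.3, 6.3]
opening: 0.0396
gripper_force: 30.0
```

```bash
python3 - <<'E'
from h import *
o=ctrl.get_obs();print(o['tool_pos'],o['orientation'],o['opening'],o['gripper_force'],o['force'])
plan((.4475,-.0595,.19,-173.5),(.456,-.1623,.19,-180),(.456,-.1623,.125,-180),(.456,-.1623,.106,-180))
E
```

```text
[ 0.44763544 -0.05874744  0.07241484] [ 1.79998532e+02  1.86718676e-02 -1.73409393e+02] 0.03962976088186821 30.00092424452305 [-1.92201574  0.26672066  6.3162442 ]
[0.0, -0.001, -0.147] 0.001
[0.004, -0.129, 0.0] 0.072
[0.0, 0.0, 0.081] 0.0
[0.0, 0.0, 0.024] 0.0
```

Call:
send_rows(
  deltas=[
    [[0,0,-0.03],0],
    [[0,0,-0.06],0],
    [[0,0,-0.09],0],
    [[0,0,-0.12],0],
    [[0,0,-0.147],0],
  ],
)

```text
clock: 21.5
tool_pos: [0.4472, -0.0589, 0.191]
orientation: [180.0, 0.0, -173.4]
force: [0.7, 0.2, -1.2]
opening: 0.0398
gripper_force: 30.0
```

Call:
send_rows(
  deltas=[
    [[0.001,-0.03,0],0.02],
    [[0.002,-0.06,0],0.04],
    [[0.003,-0.09,0],0.06],
    [[0.004,-0.12,0],0.072],
    [[0.004,-0.129,0],0.072],
  ],
)

```text
clock: 21.92
tool_pos: [0.4559, -0.1638, 0.1895]
orientation: [-180.0, -0.0, 180.0]
force: [0.1, -1.3, -0.3]
opening: 0.0399
gripper_force: 30.0
```

```bash
python3 - <<'E'
from h import *
o=ctrl.get_obs();print(o['tool_pos'],o['orientation'],o['opening'],o['gripper_force'],o['force'])
p=snap("wrist"); c=p["color"][0:330,200:440,::-1]; cv2.imwrite("pics/w5.png",cv2.resize(c,(436,600),interpolation=cv2.INTER_CUBIC))
import pickle; pickle.dump(p,open("w5.pkl","wb"))
plan((.456,-.1623,.125,-180),(.456,-.1623,.106,-180))
E
```

```text
[ 0.45593214 -0.16381124  0.18946541] [-1.79986528e+02 -3.91574284e-02  1.79963258e+02] 0.039895209868269804 29.999854043126106 [ 0.13026537 -1.33462801 -0.26391695]
[0.0, 0.002, 0.08] -0.0
[0.0, 0.0, 0.024] -0.0
```

View pics/w5.png

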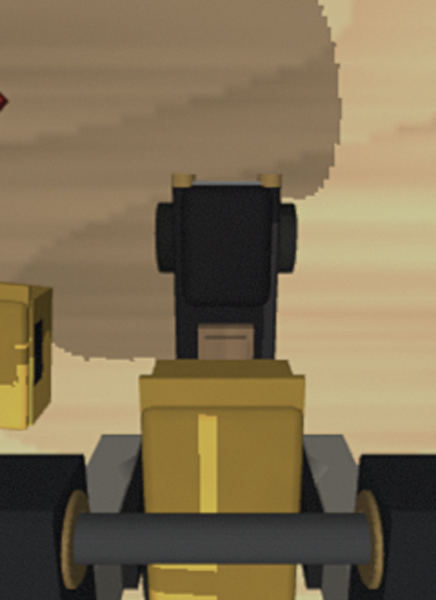

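The crop shows the held cab with its roof front edge at about row 407. Ahead of it is the chassis, with the bonnet at rows 185-305, the front of the tenon at row 325, and everything around column 225.

```bash
python3 - <<'E'
from h import *
import pickle
p=pickle.load(open("w5.pkl","rb"))
f=lambda u,v,z: back(p,(200+(u+.5)*.55-.5,(v+.5)*.55-.5),z)
for n,k in(("roof front ->mid-31",(223,407,.1575)),("visor tip ->mid-38",(223,377,.1575)),("roofL",(142,440,.1575)),("roofR",(302,440,.1575)),("bonnet rear",(226,305,.058)),("bonnet front",(226,185,.058)),("tenon base front",(226,323,.034)),("tenon step front",(226,338,.048)),("bonL",(180,250,.058)),("bonR",(272,250,.058)),("tenL",(197,345,.042)),("tenR",(253,345,.042))): print(n,f(*k).round(4))
E
```

```text
roof front ->mid-31 [ 0.4245 -0.1638  0.1575]
visor tip ->mid-38 [ 0.417  -0.1638  0.1575]
roofL [ 0.4331 -0.1833  0.1575]
roofR [ 0.4331 -0.1448  0.1575]
bonnet rear [ 0.4214 -0.1626  0.058 ]
bonnet front [ 0.3754 -0.1626  0.058 ]
tenon base front [ 0.4348 -0.1624  0.034 ]
tenon step front [ 0.4379 -0.1625  0.048 ]
bonL [ 0.3996 -0.1805  0.058 ]
bonR [ 0.3996 -0.1447  0.058 ]
tenL [ 0.4428 -0.1752  0.042 ]
tenR [ 0.4428 -0.1506  0.042 ]
```

Call:
send_rows(
  deltas=[
    [[-0.001,0.002,0.02],0],
    [[-0.001,0.002,0.04],0],
    [[-0.001,0.002,0.06],0],
    [[-0.001,0.002,0.08],0],
    [[-0.001,0.002,0.08],0],
  ],
)

```text
clock: 22.38
tool_pos: [0.455, -0.1597, 0.123]
orientation: [180.0, -0.3, -179.9]
force: [-1.8, 0.6, -1.9]
opening: 0.0397
gripper_force: 30.0
```

Call:
send_rows(
  deltas=[
    [[0,0,0.006],0],
    [[0,0,0.012],0],
    [[0,0,0.018],0],
    [[0,0,0.024],0],
    [[0,0,0.024],0],
  ],
)

```text
clock: 22.8
tool_pos: [0.4573, -0.1602, 0.1065]
orientation: [-180.0, 0.0, -179.9]
force: [1.0, -0.7, -0.6]
opening: 0.04
gripper_force: 30.0
```

Call:
send_rows(
  deltas=[
    [[0,0,0],0],
    [[0,0,0],0],
    [[0,0,0],0],
    [[0,0,0],0],
    [[0,0,0],0],
  ],
  gripper=0.9,
)

```text
clock: 23.22
tool_pos: [0.4569, -0.1601, 0.1067]
orientation: [180.0, 0.0, -179.9]
force: [0.1, -0.2, 0.2]
opening: 0.0673
gripper_force: 0.0
```

Call:
send_rows(
  deltas=[
    [[0,0,-0.03],0],
    [[0,0,-0.07],0],
    [[0,0,-0.11],0],
    [[0,0,-0.15],0],
    [[0,0,-0.19],0],
  ],
)

```text
clock: 23.63
tool_pos: [0.4565, -0.1602, 0.2603]
orientation: [180.0, 0.0, -179.9]
force: [0.7, 0.5, 0.1]
opening: 0.0787
gripper_force: 0.0
```

```bash
python3 - <<'E'
from h import *
o=ctrl.get_obs();print(o['tool_pos'],o['orientation'],o['opening'])
plan((.54,-.22,.29,-180))
E
```

```text
[ 0.45647689 -0.16018778  0.26025411] [ 1.79996526e+02  2.25965524e-03 -1.79908922e+02] 0.0786615591299199
[-0.104, -0.075, -0.037] 0.001
```

Call:
send_rows(
  deltas=[
    [[-0.155,-0.075,-0.037],0],
    [[-0.155,-0.075,-0.037],0],
    [[-0.155,-0.075,-0.037],0],
    [[-0.155,-0.075,-0.037],0],
    [[-0.155,-0.075,-0.037],0],
  ],
)

```text
clock: 24.05
tool_pos: [0.584, -0.2215, 0.2878]
orientation: [-180.0, 0.0, -180.0]
force: [0.2, -0.3, 0.8]
opening: 0.0789
gripper_force: 0.0
```

```bash
python3 - <<'E'
from h import *
import pickle
o=ctrl.get_obs();print(o["clock"],o["tool_pos"],o["orientation"])
p=snap("wrist"); pickle.dump(p,open("w6.pkl","wb"))
c=p["color"][0:280,180:500,::-1]; cv2.imwrite("pics/w6.png",cv2.resize(c,(640,560),interpolation=cv2.INTER_CUBIC))
E
```

```text
24.05 [ 0.58395695 -0.22147553  0.28782566] [-1.79960356e+02  2.01607058e-02 -1.79958957e+02]
```

View pics/w6.png

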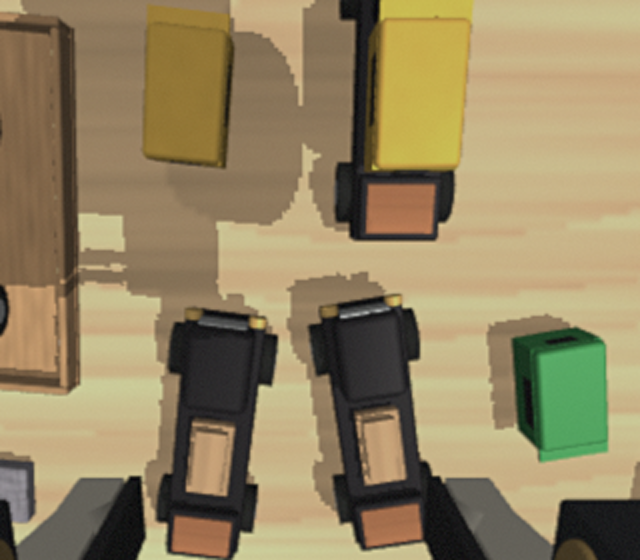

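The crop shows cab B at (188,95) facing the robot and the fitted cab on chassis 3 at (420,95). The free chassis are at (215,430) and (368,425), both with the bonnet towards the robot. I will use the right one, which has its tenon at (382,447) and bed at (390,525).

```bash
python3 - <<'E'
from h import *
import pickle
p=pickle.load(open("w6.pkl","rb"))
f=lambda u,v,z: back(p,(180+(u+.5)/2-.5,(v+.5)/2-.5),z)
def quad(n,c,z):
    q=np.array([f(*k,z) for k in c]); d=(q[2]+q[3]-q[0]-q[1])/2; w=(q[1]+q[2]-q[0]-q[3])/2
    print(n,q.mean(0).round(4),"len",np.linalg.norm(d).round(4),"wid",np.linalg.norm(w).round(4),"yaw",np.degrees(np.arctan2(d[1],d[0])).round(1),"from w",np.degrees(np.arctan2(-w[0],w[1])).round(1))
quad("cab on3 roof",[(378,20),(470,20),(462,166),(371,170)],.074)
quad("ch3 bed",[(365,183),(437,181),(436,235),(362,235)],.044)
quad("cabB",[(150,26),(232,30),(224,167),(144,157)],.04)
quad("tenon1",[(356,413),(397,408),(408,481),(369,487)],.044)
quad("bed1",[(357,511),(417,503),(424,541),(364,549)],.044)
quad("bonnet1",[(331,318),(398,310),(407,390),(344,400)],.058)
quad("tenon2",[(193,423),(236,427),(227,494),(186,490)],.044)
E
```

```text
cab on3 roof [ 0.4589 -0.1615  0.074 ] len 0.06 wid 0.0407 yaw 0.6 from w 1.2
ch3 bed [ 0.5074 -0.1625  0.044 ] len 0.0262 wid 0.0376 yaw 1.0 from w 0.7
cabB [ 0.4544 -0.2701  0.04  ] len 0.0607 wid 0.0401 yaw -6.0 from w -4.7
tenon1 [ 0.6403 -0.1651  0.044 ] len 0.0469 wid 0.0233 yaw 11.3 from w 8.6
bed1 [ 0.6914 -0.1579  0.044 ] len 0.0265 wid 0.0364 yaw 12.2 from w 8.7
bonnet1 [ 0.5816 -0.1766  0.058 ] len 0.0448 wid 0.0346 yaw 9.9 from w 8.2
tenon2 [ 0.6474 -0.2653  0.044 ] len 0.0429 wid 0.0246 yaw -8.3 from w -5.9
```

```bash
python3 - <<'E'
from h import *
plan((.4537,-.2702,.17,-185.3,1),(.4537,-.2702,.072,-185.3))
E
```

```text
[0.161, -0.062, 0.147] 0.059 1
[0.0, 0.0, 0.122] 0.0
```

Call:
send_rows(
  deltas=[
    [[0.161,-0.062,0.147],0.059],
    [[0.161,-0.062,0.147],0.059],
    [[0.161,-0.062,0.147],0.059],
    [[0.161,-0.062,0.147],0.059],
    [[0.161,-0.062,0.147],0.059],
  ],
  gripper=1,
)

```text
clock: 24.52
tool_pos: [0.4456, -0.2692, 0.167]
orientation: [179.9, -0.4, 174.7]
force: [-1.1, -0.9, -2.0]
opening: 0.0876
gripper_force: 0.0
```

Call:
send_rows(
  deltas=[
    [[0,0,0.03],0],
    [[0,0,0.06],0],
    [[0,0,0.09],0],
    [[0,0,0.115],0],
    [[0,0,0.122],0],
  ],
)

```text
clock: 24.93
tool_pos: [0.4506, -0.2695, 0.0717]
orientation: [-180.0, -0.2, 174.8]
force: [-8.8, -2.8, 42.8]
opening: 0.0873
gripper_force: 0.0
```

Call:
send_rows(
  deltas=[
    [[0,0,0],0],
    [[0,0,0],0],
    [[0,0,0],0],
    [[0,0,0],0],
    [[0,0,0],0],
  ],
  gripper=0,
)

```text
clock: 25.35
tool_pos: [0.452, -0.2696, 0.0735]
orientation: [180.0, 0.0, 174.8]
force: [-2.0, 0.3, 3.6]
opening: 0.0601
gripper_force: 0.0
```

Call:
send_rows(
  deltas=[
    [[0,0,0],0],
    [[0,0,0],0],
    [[0,0,0],0],
    [[0,0,0],0],
    [[0,0,0],0],
  ],
)

```text
clock: 25.77
tool_pos: [0.452, -0.2698, 0.0733]
orientation: [-180.0, -0.0, 174.8]
force: [-2.3, 0.1, 6.3]
opening: 0.0399
gripper_force: 30.0
```

```bash
python3 - <<'E'
from h import *
o=ctrl.get_obs();print(o['tool_pos'],o['orientation'],o['opening'],o['gripper_force'],o['force'])
plan((.4537,-.2702,.19,-185.3),(.6405,-.166,.19,-170.5))
E
```

```text
[ 0.45204476 -0.26975385  0.07325994] [-1.79996290e+02 -1.97812007e-02  1.74798650e+02] 0.03987194308966147 29.999958872795105 [-2.30310607  0.06926244  6.2604538 ]
[-0.002, 0.0, -0.146] 0.001
[-0.11, 0.075, 0.0] -0.082
[-0.119, 0.061, 0.0] -0.082
```

Call:
send_rows(
  deltas=[
    [[-0.001,0,-0.03],0],
    [[-0.001,0,-0.06],0],
    [[-0.002,0,-0.09],0],
    [[-0.002,0,-0.12],0],
    [[-0.002,0,-0.146],0],
  ],
)

```text
clock: 26.18
tool_pos: [0.4541, -0.2699, 0.1912]
orientation: [-180.0, 0.1, 174.8]
force: [0.7, -0.5, -0.5]
opening: 0.0395
gripper_force: 30.0
```

Call:
send_rows(
  deltas=[
    [[-0.022,0.015,0],-0.016],
    [[-0.044,0.03,0],-0.033],
    [[-0.066,0.045,0],-0.05],
    [[-0.088,0.06,0],-0.066],
    [[-0.11,0.075,0],-0.082],
  ],
)

```text
clock: 26.6
tool_pos: [0.5482, -0.2169, 0.1886]
orientation: [180.0, -0.1, -177.7]
force: [-0.1, -0.3, -0.8]
opening: 0.0401
gripper_force: 30.0
```

Call:
send_rows(
  deltas=[
    [[-0.024,0.012,0],-0.016],
    [[-0.048,0.025,0],-0.033],
    [[-0.075,0.038,0],-0.05],
    [[-0.1,0.05,0],-0.066],
    [[-0.119,0.061,0],-0.082],
  ],
)

```text
clock: 27.02
tool_pos: [0.6421, -0.1642, 0.1879]
orientation: [180.0, -0.1, -170.3]
force: [-0.7, -0.7, -0.9]
opening: 0.0397
gripper_force: 30.0
```

```bash
python3 - <<'E'
from h import *
o=ctrl.get_obs();print(o['tool_pos'],o['orientation'],o['opening'],o['gripper_force'],o['force'])
p=snap("wrist"); c=p["color"][0:330,200:440,::-1]; cv2.imwrite("pics/w7.png",cv2.resize(c,(436,600),interpolation=cv2.INTER_CUBIC))
import pickle; pickle.dump(p,open("w7.pkl","wb"))
plan((.6405,-.166,.19,-170.5))
E
```

```text
[ 0.64208417 -0.16415467  0.18789011] [ 1.79977081e+02 -9.11651450e-02 -1.70302052e+02] 0.03969021046769699 29.999829679727554 [-0.67068835 -0.72541198 -0.92356596]
[0.005, -0.003, -0.003] 0.004
```

View pics/w7.png

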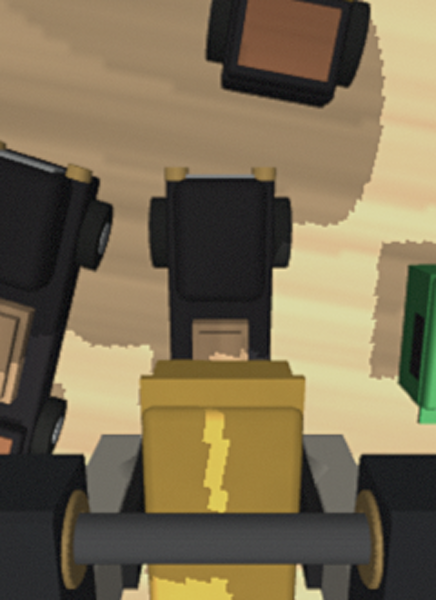

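The held cab's roof front is again at row 407, centred at about column 222. The chassis under it has its bonnet at rows 179-300, its tenon front at row 319 and its centre at column 221, and it is aligned with the cab.

```bash
python3 - <<'E'
from h import *
import pickle
P={5:((.45593214,-.16381124),179.963,(226,305,.058),(226,185,.058),(226,323,.034),(226,338,.048)),7:((.64208417,-.16415467),-170.302,(221.5,300,.058),(220.5,179,.058),(221,319,.034),(221,333,.048))}
for i in(5,7):
    p=pickle.load(open(f"w{i}.pkl","rb")); t,y=np.array(P[i][0]),np.radians(P[i][1])
    f=lambda u,v,z: back(p,(200+(u+.5)*.55-.5,(v+.5)*.55-.5),z)
    for k,off in zip(P[i][2:],(34,82,22,19)):
        d=f(*k)[:2]-t; fx=-(d@[np.cos(y),np.sin(y)]); fy=d@[np.sin(y),-np.cos(y)]
        print(i,"forward of tenon rel TCP mm",round(fx*1e3+off,1),"tool y",round(fy*1e3,1))
    for u in(142,223,302):
        d=f(u,407 if u==223 else 440,.1575)[:2]-t; print("  cab",round(-(d@[np.cos(y),np.sin(y)])*1e3+31,1),round((d@[np.sin(y),-np.cos(y)])*1e3,1))
E
```

```text
5 forward of tenon rel TCP mm -0.5 tool y 1.2
5 forward of tenon rel TCP mm 1.4 tool y 1.2
5 forward of tenon rel TCP mm 0.9 tool y 1.4
5 forward of tenon rel TCP mm 1.0 tool y 1.3
  cab 8.2 -19.6
  cab -0.4 -0.0
  cab 8.2 19.0
7 forward of tenon rel TCP mm -3.1 tool y -0.6
7 forward of tenon rel TCP mm -0.9 tool y -0.9
7 forward of tenon rel TCP mm -1.5 tool y -0.9
7 forward of tenon rel TCP mm -1.8 tool y -0.8
  cab 7.4 -19.3
  cab -1.1 -0.1
  cab 7.4 18.8
```

Call:
send_rows(
  deltas=[
    [[0,0,0.015],0],
    [[0,0,0.03],0],
    [[0,0,0.045],0],
    [[0,0,0.06],0],
    [[0,0,0.072],0],
  ],
)

```text
clock: 27.48
tool_pos: [0.639, -0.1661, 0.1298]
orientation: [180.0, -0.1, -170.5]
force: [-0.8, -1.0, -0.7]
opening: 0.0396
gripper_force: 30.0
```

Call:
send_rows(
  deltas=[
    [[0,0,0],0],
    [[0,0,0],0],
    [[0,0,0],0],
    [[0,0,0],0],
    [[0,0,0],0],
  ],
)

```text
clock: 27.9
tool_pos: [0.6407, -0.1659, 0.1331]
orientation: [-180.0, 0.1, -170.5]
force: [-0.5, 1.1, -1.4]
opening: 0.0397
gripper_force: 30.0
```

```bash
python3 - <<'E'
from h import *
o=ctrl.get_obs();print(o['tool_pos'],o['orientation'],o['opening'],o['gripper_force'],o['force'])
plan((.6415,-.165,.106,-170.3))
E
```

```text
[ 0.64068994 -0.16587903  0.13307131] [-1.79982810e+02  8.58474034e-02 -1.70455343e+02] 0.03969478982604133 29.999888688325882 [-0.45855689  1.14717968 -1.41060658]
[-0.001, 0.001, 0.034] -0.002
```

Shift by -0.001 and +0.001, then go slowly down.

Call:
send_rows(
  deltas=[
    [[-0.001,0.001,0.007],0],
    [[-0.001,0.001,0.014],0],
    [[-0.001,0.001,0.02],0],
    [[-0.001,0.001,0.024],0],
    [[-0.001,0.001,0.024],0],
  ],
)

```text
clock: 28.32
tool_pos: [0.6403, -0.1648, 0.1117]
orientation: [180.0, -0.1, -170.5]
force: [0.0, 0.3, -0.5]
opening: 0.0398
gripper_force: 30.0
```

Call:
send_rows(
  deltas=[
    [[0,0,0.003],0],
    [[0,0,0.006],0],
    [[0,0,0.009],0],
    [[0,0,0.01],0],
    [[0,0,0.01],0],
  ],
)

```text
clock: 28.73
tool_pos: [0.6411, -0.1649, 0.1071]
orientation: [-180.0, 0.1, -170.4]
force: [-5.5, 2.8, 14.8]
opening: 0.0397
gripper_force: 30.0
```

```bash
python3 - <<'E'
from h import *
o=ctrl.get_obs();print(o['tool_pos'],o['orientation'],o['opening'],o['gripper_force'],o['force'])
E
```

```text
[ 0.64113455 -0.16489584  0.10712701] [-1.79962920e+02  5.50410469e-02 -1.70420811e+02] 0.03971229182757378 30.00218376517296 [-5.51697378  2.84646445 14.81431682]
```

It is bottomed at .107, as expected. Release and verify.

Call:
send_rows(
  deltas=[
    [[0,0,0],0],
    [[0,0,0],0],
    [[0,0,0],0],
    [[0,0,0],0],
    [[0,0,0],0],
  ],
  gripper=0.8,
)

```text
clock: 29.15
tool_pos: [0.6409, -0.1649, 0.1047]
orientation: [180.0, -0.0, -170.5]
force: [-0.3, 0.3, -0.5]
opening: 0.0668
gripper_force: 0.0
```

Call:
send_rows(
  deltas=[
    [[0,0,-0.03],0],
    [[0,0,-0.07],0],
    [[0,0,-0.11],0],
    [[0,0,-0.15],0],
    [[0,0,-0.19],0],
  ],
)

```text
clock: 29.57
tool_pos: [0.6407, -0.1649, 0.2583]
orientation: [180.0, -0.0, -170.5]
force: [-0.1, -0.2, -0.3]
opening: 0.0703
gripper_force: 0.0
```

```bash
python3 - <<'E'
from h import *
o=ctrl.get_obs();print(o['tool_pos'],o['orientation'],o['opening'])
plan((.60,-.18,.31,-180))
E
```

```text
[ 0.64069359 -0.16492897  0.25828466] [ 1.79997172e+02 -2.41713802e-02 -1.70458089e+02] 0.07028420449242614
[0.053, -0.01, -0.065] 0.106
```

Call:
send_rows(
  deltas=[
    [[0.05,-0.01,-0.06],0.1],
    [[0.05,-0.01,-0.06],0.1],
    [[0.05,-0.01,-0.06],0.1],
    [[0.05,-0.01,-0.06],0.1],
    [[0.05,-0.01,-0.06],0.1],
  ],
)

```text
clock: 29.98
tool_pos: [0.6027, -0.1793, 0.3042]
orientation: [180.0, -0.0, -179.4]
force: [-0.5, -1.3, -0.4]
opening: 0.0702
gripper_force: 0.0
```

```bash
python3 - <<'E'
from h import *
import pickle
o=ctrl.get_obs();print(o["clock"],o["tool_pos"],o["orientation"])
p=snap("wrist"); pickle.dump(p,open("w8.pkl","wb"))
c=p["color"][0:280,180:500,::-1]; cv2.imwrite("pics/w8.png",cv2.resize(c,(640,560),interpolation=cv2.INTER_CUBIC))
E
```

```text
29.9833 [ 0.60266616 -0.17925455  0.30422576] [ 1.79974538e+02 -3.54850503e-02 -1.79428419e+02]
```

View pics/w8.png

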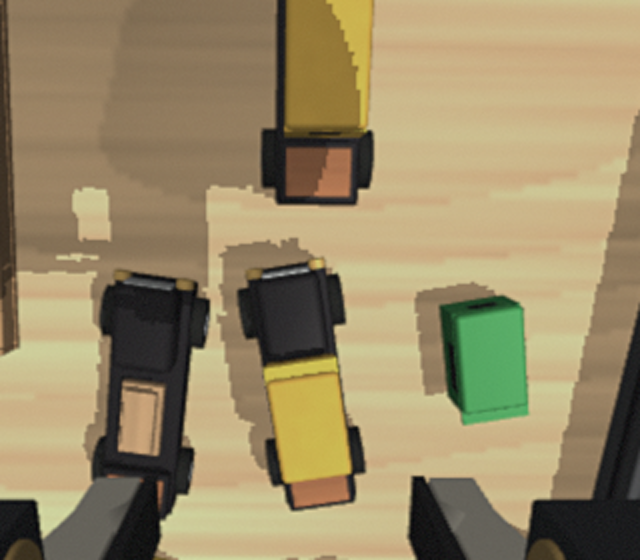

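The picture shows both cabs on: one on chassis 3 at (325,65) and one on the right chassis at (310,425). Each has its visor towards the bonnet and its roof ending at the bed.

```bash
python3 - <<'E'
from h import *
import pickle
p=pickle.load(open("w8.pkl","rb"))
f=lambda u,v,z: back(p,(180+(u+.5)/2-.5,(v+.5)/2-.5),z)
def quad(n,c,z):
    q=np.array([f(*k,z) for k in c]); d=(q[2]+q[3]-q[0]-q[1])/2; w=(q[1]+q[2]-q[0]-q[3])/2
    print(n,q.mean(0).round(4),"len",np.linalg.norm(d).round(4),"wid",np.linalg.norm(w).round(4),"yaw",np.degrees(np.arctan2(d[1],d[0])).round(1))
quad("roof T1",[(267,382),(340,374),(352,470),(279,482)],.074)
quad("bonnet T1",[(256,283),(319,275),(328,353),(266,362)],.058)
quad("bed T1",[(286,485),(350,476),(355,500),(292,508)],.044)
print("bed tail T1",f(322,505,.044).round(4),"bed tail T3",f(317,203,.044).round(4), "roof rear T3",f(326,129,.074).round(4))
plan((.633,-.1663,.18,-170.4,.75),(.633,-.1663,.080,-170.4))
E
```

```text
roof T1 [ 0.6413 -0.1654  0.074 ] len 0.0581 wid 0.0406 yaw 7.7
bonnet T1 [ 0.5836 -0.1755  0.058 ] len 0.0437 wid 0.0345 yaw 7.6
bed T1 [ 0.6952 -0.1561  0.044 ] len 0.0166 wid 0.0399 yaw 13.5
bed tail T1 [ 0.7039 -0.1551  0.044 ] bed tail T3 [ 0.523  -0.1628  0.044 ] roof rear T3 [ 0.489  -0.1608  0.074 ]
[-0.038, 0.016, 0.154] -0.1 0.75
[0.0, 0.0, 0.125] -0.0
```

Call:
send_rows(
  deltas=[
    [[-0.038,0.016,0.154],-0.1],
    [[-0.038,0.016,0.154],-0.1],
    [[-0.038,0.016,0.154],-0.1],
    [[-0.038,0.016,0.154],-0.1],
    [[-0.038,0.016,0.154],-0.1],
  ],
  gripper=0.75,
)

```text
clock: 30.45
tool_pos: [0.6318, -0.1659, 0.1776]
orientation: [179.9, -0.5, -170.4]
force: [0.3, -0.5, 0.2]
opening: 0.0656
gripper_force: 0.0
```

Call:
send_rows(
  deltas=[
    [[0,0,0.03],0],
    [[0,0,0.06],0],
    [[0,0,0.085],0],
    [[0,0,0.1],0],
    [[0,0,0.11],0],
  ],
)

```text
clock: 30.87
tool_pos: [0.6335, -0.1665, 0.0941]
orientation: [-180.0, 0.0, -170.4]
force: [-0.4, -0.1, 0.2]
opening: 0.0656
gripper_force: 0.0
```

Call:
send_rows(
  deltas=[
    [[0,0,0.003],0],
    [[0,0,0.006],0],
    [[0,0,0.009],0],
    [[0,0,0.012],0],
    [[0,0,0.012],0],
  ],
)

```text
clock: 31.28
tool_pos: [0.6333, -0.1663, 0.0845]
orientation: [-180.0, 0.0, -170.5]
force: [-0.0, 0.0, -0.0]
opening: 0.0657
gripper_force: 0.0
```

```bash
python3 - <<'E'
from h import *
o=ctrl.get_obs();print(o['tool_pos'],o['orientation'],o['opening'],o['force'])
plan((.633,-.1665,.080,-170.4))
E
```

```text
[ 0.63326876 -0.16632072  0.08454243] [-1.79994972e+02  3.81478902e-02 -1.70456285e+02] 0.0657053270189307 [-0.00088423  0.02359507 -0.01733657]
[0.0, 0.0, 0.006] -0.001
```

Call:
send_rows(
  deltas=[
    [[0,0,0.002],0],
    [[0,0,0.005],0],
    [[0,0,0.005],0],
    [[0,0,0.005],0],
    [[0,0,0.005],0],
  ],
)

```text
clock: 31.7
tool_pos: [0.6331, -0.1663, 0.0802]
orientation: [-180.0, -0.0, -170.5]
force: [-0.3, -0.2, -0.4]
opening: 0.0656
gripper_force: 0.0
```

Call:
send_rows(
  deltas=[
    [[0,0,0],0],
    [[0,0,0],0],
    [[0,0,0],0],
    [[0,0,0],0],
    [[0,0,0],0],
  ],
  gripper=0,
)

```text
clock: 32.12
tool_pos: [0.6331, -0.1663, 0.0802]
orientation: [-180.0, 0.0, -170.5]
force: [0.3, 0.3, 0.0]
opening: 0.0458
gripper_force: 30.0
```

Call:
send_rows(
  deltas=[
    [[0,0,0],0],
    [[0,0,0],0],
    [[0,0,0],0],
    [[0,0,0],0],
    [[0,0,0],0],
  ],
)

```text
clock: 32.53
tool_pos: [0.6331, -0.1663, 0.0802]
orientation: [-180.0, 0.0, -170.5]
force: [-0.3, -0.0, 0.6]
opening: 0.0459
gripper_force: 30.0
```

```bash
python3 - <<'E'
from h import *
o=ctrl.get_obs();print(o['tool_pos'],o['orientation'],o['opening'],o['gripper_force'],o['force'])
plan((.633,-.1665,.23,-170.4),(.564,.351,.23,-183.6))
E
```

```text
[ 0.63312    -0.16634966  0.08021403] [-1.79998552e+02  5.13194076e-03 -1.70457118e+02] 0.04594747443852439 29.99570667743683 [-0.30670019 -0.01253292  0.56401276]
[0.0, 0.0, -0.187] -0.001
[-0.008, 0.217, 0.0] 0.049
[0.009, 0.217, 0.0] 0.049
[0.026, 0.217, 0.0] 0.049
```

Call:
send_rows(
  deltas=[
    [[0,0,-0.02],0],
    [[0,0,-0.05],0],
    [[0,0,-0.09],0],
    [[0,0,-0.14],0],
    [[0,0,-0.187],0],
  ],
)

```text
clock: 32.95
tool_pos: [0.6321, -0.1662, 0.2301]
orientation: [180.0, -0.2, -170.5]
force: [1.6, 0.6, -4.1]
opening: 0.046
gripper_force: 30.0
```

Call:
send_rows(
  deltas=[
    [[-0.001,0.025,0],0.01],
    [[-0.002,0.065,0],0.02],
    [[-0.004,0.115,0],0.03],
    [[-0.006,0.165,0],0.04],
    [[-0.008,0.217,0],0.049],
  ],
)

```text
clock: 33.37
tool_pos: [0.6094, 0.0071, 0.2289]
orientation: [180.0, -0.1, -175.0]
force: [1.2, -0.1, -4.5]
opening: 0.0459
gripper_force: 30.0
```

Call:
send_rows(
  deltas=[
    [[0.002,0.045,0],0.01],
    [[0.004,0.09,0],0.02],
    [[0.005,0.13,0],0.03],
    [[0.007,0.175,0],0.04],
    [[0.009,0.217,0],0.049],
  ],
)

```text
clock: 33.78
tool_pos: [0.5867, 0.1798, 0.229]
orientation: [-180.0, -0.1, -179.3]
force: [1.2, 0.1, -3.9]
opening: 0.0458
gripper_force: 30.0
```

Call:
send_rows(
  deltas=[
    [[0.005,0.045,0],0.01],
    [[0.01,0.09,0],0.02],
    [[0.016,0.135,0],0.03],
    [[0.022,0.185,0],0.04],
    [[0.026,0.217,0],0.049],
  ],
)

```text
clock: 34.2
tool_pos: [0.5636, 0.3546, 0.2286]
orientation: [-180.0, -0.1, 176.3]
force: [0.9, -0.3, -4.1]
opening: 0.0458
gripper_force: 30.0
```

```bash
python3 - <<'E'
from h import *
import pickle
o=ctrl.get_obs();print(o['tool_pos'],o['orientation'],o['opening'],o['gripper_force'],o['force'])
p=snap("wrist"); pickle.dump(p,open("w9.pkl","wb"))
c=p["color"][0:330,160:480,::-1]; cv2.imwrite("pics/w9.png",cv2.resize(c,(580,598),interpolation=cv2.INTER_CUBIC))
plan((.564,.351,.14,-183.6),(.564,.351,.116,-183.6),(.577,.3502,.116,-183.6),(.577,.3502,.099,-183.6))
E
```

```text
[0.5636426  0.3545566  0.22864749] [-1.79980004e+02 -7.17909781e-02  1.76333175e+02] 0.045779521523145204 29.995760321617126 [ 0.86380418 -0.27951422 -4.08693344]
[-0.001, -0.009, 0.111] -0.0
[0.0, 0.0, 0.03] -0.0
[-0.017, 0.0, 0.0] -0.0
[0.0, 0.0, 0.021] -0.0
```

Call:
send_rows(
  deltas=[
    [[0,0,0.03],0],
    [[0,0,0.06],0],
    [[0,0,0.09],0],
    [[0,0,0.105],0],
    [[0,0,0.111],0],
  ],
)

```text
clock: 34.67
tool_pos: [0.5636, 0.3503, 0.1377]
orientation: [-179.8, -0.2, 176.3]
force: [-0.4, 0.1, -4.6]
opening: 0.046
gripper_force: 30.0
```

Call:
send_rows(
  deltas=[
    [[0,0,0],0],
    [[0,0,0],0],
    [[0,0,0],0],
    [[0,0,0],0],
    [[0,0,0],0],
  ],
)

```text
clock: 35.08
tool_pos: [0.5653, 0.3518, 0.1423]
orientation: [179.9, 0.1, 176.3]
force: [-0.1, 0.5, -3.9]
opening: 0.0459
gripper_force: 30.0
```

```bash
python3 - <<'E'
from h import *
o=ctrl.get_obs();print(o['tool_pos'],o['orientation'],o['opening'],o['gripper_force'],o['force'])
plan((.564,.351,.117,-183.6),(.577,.3502,.117,-183.6),(.577,.3502,.099,-183.6))
E
```

```text
[0.56531961 0.351837   0.14225225] [1.79912903e+02 7.34595568e-02 1.76314369e+02] 0.04594116305796231 29.996509552001953 [-0.08676562  0.46785226 -3.91288185]
[0.002, -0.001, 0.032] -0.001
[-0.017, 0.0, 0.0] 0.0
[0.0, 0.0, 0.022] 0.0
```

Call:
send_rows(
  deltas=[
    [[0.002,-0.001,0.01],0],
    [[0.002,-0.001,0.02],0],
    [[0.002,-0.001,0.027],0],
    [[0.002,-0.001,0.032],0],
    [[0.002,-0.001,0.032],0],
  ],
)

```text
clock: 35.5
tool_pos: [0.5631, 0.3506, 0.1141]
orientation: [-179.9, -0.0, 176.3]
force: [0.7, 0.1, -3.7]
opening: 0.0457
gripper_force: 30.0
```

Call:
send_rows(
  deltas=[
    [[-0.003,0,0],0],
    [[-0.007,0,0],0],
    [[-0.011,0,0],0],
    [[-0.015,0,0],0],
    [[-0.017,0,0],0],
  ],
)

```text
clock: 35.92
tool_pos: [0.5767, 0.35, 0.1153]
orientation: [-180.0, -0.1, 176.3]
force: [-5.4, 2.2, -1.9]
opening: 0.0458
gripper_force: 30.0
```

Call:
send_rows(
  deltas=[
    [[0,0,0],0],
    [[0,0,0],0],
    [[0,0,0],0],
    [[0,0,0],0],
    [[0,0,0],0],
  ],
)

```text
clock: 36.33
tool_pos: [0.5764, 0.35, 0.1153]
orientation: [-180.0, -0.0, 176.3]
force: [-5.9, 1.6, -2.2]
opening: 0.0457
gripper_force: 30.0
```

```bash
python3 - <<'E'
from h import *
o=ctrl.get_obs();print(o['tool_pos'],o['orientation'],o['opening'],o['gripper_force'],o['force'])
plan((.577,.3502,.099,-183.6))
E
```

```text
[0.57635121 0.35001881 0.1153061 ] [-1.79997043e+02 -4.50611642e-02  1.76308240e+02] 0.04572100685293169 29.997810423374176 [-5.93506559  1.59640635 -2.24293565]
[-0.001, 0.0, 0.02] -0.001
```

Call:
send_rows(
  deltas=[
    [[-0.001,0,0.005],0],
    [[-0.001,0,0.01],0],
    [[-0.001,0,0.015],0],
    [[-0.001,0,0.02],0],
    [[-0.001,0,0.02],0],
  ],
)

```text
clock: 36.75
tool_pos: [0.577, 0.3497, 0.0987]
orientation: [-180.0, -0.1, 176.3]
force: [-5.6, 1.5, -0.8]
opening: 0.0457
gripper_force: 30.0
```

Call:
send_rows(
  deltas=[
    [[0,0,0],0],
    [[0,0,0],0],
    [[0,0,0],0],
    [[0,0,0],0],
    [[0,0,0],0],
  ],
)

```text
clock: 37.17
tool_pos: [0.5769, 0.3498, 0.099]
orientation: [-180.0, -0.1, 176.3]
force: [-5.1, 1.3, -3.2]
opening: 0.0457
gripper_force: 30.0
```

```bash
python3 - <<'E'
from h import *
o=ctrl.get_obs();print(o['tool_pos'],o['orientation'],o['opening'],o['gripper_force'],o['force'],o['moment'])
E
```

```text
[0.57689393 0.34975999 0.09898535] [-1.79964317e+02 -7.84324076e-02  1.76303989e+02] 0.04574190380179858 29.996926188468933 [-5.10192764  1.2887178  -3.24659791] [0.5140444  1.99134062 0.05742828]
```

Call:
send_rows(
  deltas=[
    [[0,0,0],0],
    [[0,0,0],0],
    [[0,0,0],0],
    [[0,0,0],0],
    [[0,0,0],0],
  ],
  gripper=0.75,
)

```text
clock: 37.58
tool_pos: [0.5781, 0.35, 0.0999]
orientation: [180.0, 0.1, 176.3]
force: [-0.3, -0.7, -0.1]
opening: 0.0652
gripper_force: 0.0
```

Call:
send_rows(
  deltas=[
    [[0,0,-0.02],0],
    [[0,0,-0.06],0],
    [[0,0,-0.1],0],
    [[0,0,-0.15],0],
    [[0,0,-0.19],0],
  ],
)

```text
clock: 38.0
tool_pos: [0.5781, 0.3498, 0.2544]
orientation: [180.0, 0.1, 176.3]
force: [0.6, 1.2, 0.7]
opening: 0.0656
gripper_force: 0.0
```

```bash
python3 - <<'E'
from h import *
plan((.50,.3505,.35,-183.6))
E
```

```text
[0.097, -0.005, -0.12] -0.001
```

Call:
send_rows(
  deltas=[
    [[0.073,-0.003,-0.145],0],
    [[0.073,-0.003,-0.145],0],
    [[0.073,-0.003,-0.145],0],
    [[0.073,-0.003,-0.145],0],
    [[0.073,-0.003,-0.145],0],
  ],
)

```text
clock: 38.42
tool_pos: [0.5191, 0.3518, 0.3723]
orientation: [179.7, 0.3, 176.4]
force: [0.1, -0.1, -0.4]
opening: 0.0656
gripper_force: 0.0
```

```bash
python3 - <<'E'
from h import *
import pickle
o=ctrl.get_obs();print(o["clock"],o["tool_pos"],o["orientation"])
p=snap("wrist"); pickle.dump(p,open("w10.pkl","wb")); save(p,"w10")
hsv=cv2.cvtColor(p["color"],cv2.COLOR_RGB2HSV)
m=cv2.inRange(hsv,(20,120,70),(35,255,255)); m[:,:280]=0;m[:,370:]=0
n,l,s,ce=cv2.connectedComponentsWithStats(m)
i=1+np.argmax(s[1:,4]); q=np.argwhere(l==i)[:,::-1]; print(s[i])
r=cv2.boxPoints(cv2.minAreaRect(q.astype(np.float32)));print(r.round(1).tolist(),[back(p,k,.092).round(4).tolist() for k in r])
# expected in-nest: roof rear at nest x +39, visor -30, halfwidth 20
a=np.radians(-3.6);c=np.array([.5735,.3505])
for dx,dy in((-30,-20),(-30,20),(39,20),(39,-20)):
    w=c+np.array([np.cos(a)*dx-np.sin(a)*dy,np.sin(a)*dx+np.cos(a)*dy])/1e3; print("exp",proj(p,(*w,.092)).round(1))
plan((.45,-.162,.30,-180))
E
```

```text
38.4167 [0.51907685 0.3518491  0.37226889] [179.65164207   0.29573492 176.38089156]
[ 307  185   32   53 1632]
[[307.0, 185.0], [338.0, 185.0], [338.0, 237.0], [307.0, 237.0]] [[0.5392, 0.3333, 0.092], [0.5417, 0.3716, 0.092], [0.6122, 0.3682, 0.092], [0.6095, 0.3278, 0.092]]
exp [306.5 187.5]
exp [338.7 187.4]
exp [337.9 238.1]
exp [307.3 238.2]
[0.015, -0.215, 0.029] -0.013
[0.02, -0.215, 0.029] -0.014
[0.024, -0.215, 0.029] -0.013
```

Call:
send_rows(
  deltas=[
    [[0.015,-0.215,0.029],-0.013],
    [[0.015,-0.215,0.029],-0.013],
    [[0.015,-0.215,0.029],-0.013],
    [[0.015,-0.215,0.029],-0.013],
    [[0.015,-0.215,0.029],-0.013],
  ],
)

```text
clock: 38.88
tool_pos: [0.4943, 0.1753, 0.3423]
orientation: [-179.9, -0.2, 177.3]
force: [-0.2, 0.5, -0.7]
opening: 0.0657
gripper_force: 0.0
```

Call:
send_rows(
  deltas=[
    [[0.02,-0.215,0.029],-0.014],
    [[0.02,-0.215,0.029],-0.014],
    [[0.02,-0.215,0.029],-0.014],
    [[0.02,-0.215,0.029],-0.014],
    [[0.02,-0.215,0.029],-0.014],
  ],
)

```text
clock: 39.3
tool_pos: [0.4705, 0.0048, 0.319]
orientation: [-179.9, -0.2, 178.6]
force: [0.3, 0.6, -0.8]
opening: 0.0658
gripper_force: 0.0
```

Call:
send_rows(
  deltas=[
    [[0,-0.215,0.029],-0.013],
    [[0,-0.215,0.029],-0.013],
    [[0,-0.215,0.029],-0.013],
    [[0,-0.215,0.029],-0.013],
    [[0,-0.215,0.029],-0.013],
  ],
)

```text
clock: 39.72
tool_pos: [0.4675, -0.1672, 0.2955]
orientation: [-180.0, -0.2, 179.7]
force: [-0.1, -0.1, -0.1]
opening: 0.066
gripper_force: 0.0
```

```bash
python3 - <<'E'
from h import *
import pickle
o=ctrl.get_obs();print(o["clock"],o["tool_pos"],o["orientation"])
p=snap("wrist"); pickle.dump(p,open("w11.pkl","wb")); save(p,"w11")
hsv=cv2.cvtColor(p["color"],cv2.COLOR_RGB2HSV)
m=cv2.inRange(hsv,(20,120,70),(35,255,255)); m[260:]=0
n,l,s,ce=cv2.connectedComponentsWithStats(m)
for i in range(1,n):
    if s[i,4]>300:
        q=np.argwhere(l==i)[:,::-1]; r=cv2.boxPoints(cv2.minAreaRect(q.astype(np.float32))); print(s[i],[back(p,k,.074).round(4).tolist() for k in r])
for dx,dy in((-30,-20),(-30,20),(39,20),(39,-20)): print("exp",proj(p,(.4492+dx/1e3,-.1622+dy/1e3,.074)).round(1))
plan((.4492,-.1622,.19,-179.3,.75),(.4492,-.1622,.080,-179.3))
E
```

```text
39.7167 [ 0.46752713 -0.16724026  0.2954832 ] [-179.96582793   -0.2362284   179.68759782]
[ 309  135   40   67 2594] [[0.4188, -0.1803, 0.074], [0.419, -0.1416, 0.074], [0.4879, -0.1403, 0.074], [0.4876, -0.1816, 0.074]]
exp [307.1 135.4]
exp [347.4 135.2]
exp [346.2 201.3]
exp [308.4 201.5]
[0.023, 0.005, 0.132] -0.012 0.75
[0.0, 0.0, 0.138] 0.0
```

Call:
send_rows(
  deltas=[
    [[0.023,0.005,0.132],-0.012],
    [[0.023,0.005,0.132],-0.012],
    [[0.023,0.005,0.132],-0.012],
    [[0.023,0.005,0.132],-0.012],
    [[0.023,0.005,0.132],-0.012],
  ],
  gripper=0.75,
)

```text
clock: 40.18
tool_pos: [0.4502, -0.1586, 0.1915]
orientation: [-180.0, -0.2, -179.0]
force: [1.4, 0.2, 1.1]
opening: 0.0658
gripper_force: 0.0
```

Call:
send_rows(
  deltas=[
    [[0,0,0.03],0],
    [[0,0,0.06],0],
    [[0,0,0.085],0],
    [[0,0,0.105],0],
    [[0,0,0.115],0],
  ],
)

```text
clock: 40.6
tool_pos: [0.4518, -0.1585, 0.1002]
orientation: [-180.0, 0.0, -179.0]
force: [-0.1, 0.4, -0.1]
opening: 0.066
gripper_force: 0.0
```

Call:
send_rows(
  deltas=[
    [[0,0,0.004],0],
    [[0,0,0.008],0],
    [[0,0,0.012],0],
    [[0,0,0.014],0],
    [[0,0,0.014],0],
  ],
)

```text
clock: 41.02
tool_pos: [0.4508, -0.1587, 0.0894]
orientation: [-180.0, 0.0, -179.0]
force: [-0.6, 0.0, -0.8]
opening: 0.0654
gripper_force: 0.0
```

```bash
python3 - <<'E'
from h import *
o=ctrl.get_obs();print(o['tool_pos'],o['orientation'],o['opening'],o['force'])
plan((.4492,-.162,.0805,-179.3))
E
```

```text
[ 0.45084361 -0.1586664   0.08937991] [-1.79999299e+02  4.90909518e-02 -1.79003211e+02] 0.06543336312110486 [-5.97158956e-01  7.03961127e-04 -8.20739999e-01]
[0.002, -0.004, 0.011] 0.003
```

Call:
send_rows(
  deltas=[
    [[0.002,-0.004,0.004],0],
    [[0.002,-0.004,0.008],0],
    [[0.002,-0.004,0.011],0],
    [[0.002,-0.004,0.011],0],
    [[0.002,-0.004,0.011],0],
  ],
)

```text
clock: 41.43
tool_pos: [0.4488, -0.162, 0.08]
orientation: [-180.0, -0.0, -179.0]
force: [0.2, 0.2, 0.1]
opening: 0.0656
gripper_force: 0.0
```

Call:
send_rows(
  deltas=[
    [[0,0,0],0],
    [[0,0,0],0],
    [[0,0,0],0],
    [[0,0,0],0],
    [[0,0,0],0],
  ],
  gripper=0,
)

```text
clock: 41.85
tool_pos: [0.449, -0.1619, 0.0803]
orientation: [180.0, 0.0, -179.0]
force: [0.5, 0.0, 0.0]
opening: 0.0458
gripper_force: 29.9
```

Call:
send_rows(
  deltas=[
    [[0,0,0],0],
    [[0,0,0],0],
    [[0,0,0],0],
    [[0,0,0],0],
    [[0,0,0],0],
  ],
)

```text
clock: 42.27
tool_pos: [0.449, -0.1619, 0.0802]
orientation: [-180.0, 0.0, -179.0]
force: [-0.2, -0.6, 1.7]
opening: 0.0456
gripper_force: 29.9
```

```bash
python3 - <<'E'
from h import *
o=ctrl.get_obs();print(o['tool_pos'],o['orientation'],o['opening'],o['gripper_force'],o['force'])
plan((.4492,-.162,.23,-179.3),(.552,.152,.23,-183.6))
E
```

```text
[ 0.44901    -0.1618838   0.08023813] [-1.79999641e+02  9.53248874e-03 -1.79002933e+02] 0.04561444850163278 29.890961945056915 [-0.19127643 -0.57335976  1.68404638]
[0.0, 0.0, -0.187] 0.003
[-0.067, 0.195, 0.0] 0.024
[-0.059, 0.198, 0.0] 0.024
```

Call:
send_rows(
  deltas=[
    [[0,0,-0.02],0],
    [[0,0,-0.05],0],
    [[0,0,-0.09],0],
    [[0,0,-0.14],0],
    [[0,0,-0.187],0],
  ],
)

```text
clock: 42.68
tool_pos: [0.4478, -0.1619, 0.2307]
orientation: [180.0, -0.1, -179.0]
force: [1.7, 0.0, -2.9]
opening: 0.0459
gripper_force: 29.9
```

Call:
send_rows(
  deltas=[
    [[-0.008,0.025,0],0.006],
    [[-0.02,0.06,0],0.012],
    [[-0.035,0.105,0],0.018],
    [[-0.05,0.15,0],0.024],
    [[-0.067,0.195,0],0.024],
  ],
)

```text
clock: 43.1
tool_pos: [0.4991, -0.0037, 0.2294]
orientation: [180.0, -0.1, 178.7]
force: [2.0, -0.5, -3.4]
opening: 0.0454
gripper_force: 29.9
```

Call:
send_rows(
  deltas=[
    [[-0.013,0.045,0],0.006],
    [[-0.026,0.09,0],0.012],
    [[-0.039,0.13,0],0.018],
    [[-0.051,0.17,0],0.024],
    [[-0.059,0.198,0],0.024],
  ],
)

```text
clock: 43.52
tool_pos: [0.5504, 0.155, 0.2288]
orientation: [-180.0, -0.1, 176.7]
force: [1.2, -0.5, -3.8]
opening: 0.0459
gripper_force: 29.9
```

Call:
send_rows(
  deltas=[
    [[0,0,0],0],
    [[0,0,0],0],
    [[0,0,0],0],
    [[0,0,0],0],
    [[0,0,0],0],
  ],
)

```text
clock: 43.93
tool_pos: [0.5499, 0.1514, 0.2297]
orientation: [-180.0, -0.0, 176.6]
force: [-1.3, 0.3, -3.2]
opening: 0.0461
gripper_force: 29.9
```

```bash
python3 - <<'E'
from h import *
o=ctrl.get_obs();print(o['tool_pos'],o['orientation'],o['opening'],o['gripper_force'],o['force'])
plan((.552,.1515,.14,-183.6))
E
```

```text
[0.54985895 0.15144621 0.22968812] [-1.79990643e+02 -2.33032191e-02  1.76615519e+02] 0.046142545939058324 29.89230841398239 [-1.34694118  0.28592658 -3.1585928 ]
[-0.003, 0.0, 0.112] 0.002
```

Call:
send_rows(
  deltas=[
    [[-0.002,0,0.03],0.002],
    [[-0.002,0,0.06],0.002],
    [[-0.002,0,0.09],0.002],
    [[-0.002,0,0.105],0.002],
    [[-0.002,0,0.112],0.002],
  ],
)

```text
clock: 44.35
tool_pos: [0.5507, 0.1509, 0.1382]
orientation: [-179.9, -0.2, 176.4]
force: [-0.7, -0.2, -2.5]
opening: 0.0459
gripper_force: 29.9
```

Call:
send_rows(
  deltas=[
    [[0,0,0],0],
    [[0,0,0],0],
    [[0,0,0],0],
    [[0,0,0],0],
    [[0,0,0],0],
  ],
)

```text
clock: 44.77
tool_pos: [0.5522, 0.1525, 0.1412]
orientation: [179.9, 0.1, 176.5]
force: [0.2, 0.7, -3.5]
opening: 0.046
gripper_force: 29.9
```

```bash
python3 - <<'E'
from h import *
o=ctrl.get_obs();print(o['tool_pos'],o['orientation'],o['opening'],o['gripper_force'],o['force'])
plan((.552,.1515,.116,-183.6),(.565,.1507,.116,-183.6),(.565,.1507,.099,-183.6))
E
```

```text
[0.55224571 0.15254329 0.14119815] [1.79939005e+02 8.39075607e-02 1.76497425e+02] 0.04598962347667835 29.892379939556122 [ 0.17442566  0.68724995 -3.50632744]
[0.0, -0.001, 0.031] 0.001
[-0.016, 0.0, 0.0] 0.0
[0.0, 0.0, 0.022] 0.0
```

Call:
send_rows(
  deltas=[
    [[0,-0.001,0.01],0.001],
    [[0,-0.001,0.02],0.001],
    [[0,-0.001,0.027],0.001],
    [[0,-0.001,0.031],0.001],
    [[0,-0.001,0.031],0.001],
  ],
)

```text
clock: 45.18
tool_pos: [0.5512, 0.1512, 0.114]
orientation: [-179.9, -0.1, 176.4]
force: [-0.2, -0.0, -3.1]
opening: 0.0457
gripper_force: 29.9
```

Call:
send_rows(
  deltas=[
    [[-0.003,0,0],0],
    [[-0.007,0,0],0],
    [[-0.011,0,0],0],
    [[-0.015,0,0],0],
    [[-0.017,0,0],0],
  ],
)

```text
clock: 45.6
tool_pos: [0.565, 0.1505, 0.1151]
orientation: [-180.0, -0.1, 176.4]
force: [-6.1, 1.6, -2.6]
opening: 0.0456
gripper_force: 29.8
```

Call:
send_rows(
  deltas=[
    [[0,0,0],0],
    [[0,0,0],0],
    [[0,0,0],0],
    [[0,0,0],0],
    [[0,0,0],0],
  ],
)

```text
clock: 46.02
tool_pos: [0.5646, 0.1505, 0.1152]
orientation: [-180.0, -0.1, 176.4]
force: [-6.7, 1.9, -3.0]
opening: 0.0462
gripper_force: 29.8
```

```bash
python3 - <<'E'
from h import *
o=ctrl.get_obs();print(o['tool_pos'],o['orientation'],o['opening'],o['gripper_force'],o['force'])
plan((.565,.1507,.099,-183.6))
E
```

```text
[0.56464446 0.15050845 0.11516739] [-1.79975313e+02 -9.13234792e-02  1.76394484e+02] 0.04624006400828917 29.84915792942047 [-6.69906804  1.91929205 -2.9776384 ]
[0.0, 0.0, 0.02] -0.0
```

Call:
send_rows(
  deltas=[
    [[0,0,0.005],0],
    [[0,0,0.01],0],
    [[0,0,0.015],0],
    [[0,0,0.02],0],
    [[0,0,0.02],0],
  ],
)

```text
clock: 46.43
tool_pos: [0.5646, 0.1503, 0.0988]
orientation: [-180.0, -0.1, 176.4]
force: [-5.7, 1.0, -1.2]
opening: 0.0461
gripper_force: 29.9
```

Call:
send_rows(
  deltas=[
    [[0,0,0],0],
    [[0,0,0],0],
    [[0,0,0],0],
    [[0,0,0],0],
    [[0,0,0],0],
  ],
)

```text
clock: 46.85
tool_pos: [0.5645, 0.1503, 0.0991]
orientation: [-180.0, -0.1, 176.4]
force: [-5.1, -0.3, -1.9]
opening: 0.0462
gripper_force: 29.9
```

Call:
send_rows(
  deltas=[
    [[0,0,0],0],
    [[0,0,0],0],
    [[0,0,0],0],
    [[0,0,0],0],
    [[0,0,0],0],
  ],
  gripper=0.75,
)

```text
clock: 47.27
tool_pos: [0.5659, 0.1508, 0.0998]
orientation: [180.0, 0.1, 176.4]
force: [0.5, 0.2, -0.2]
opening: 0.0655
gripper_force: 0.0
```

Call:
send_rows(
  deltas=[
    [[0,0,-0.02],0],
    [[0,0,-0.06],0],
    [[0,0,-0.1],0],
    [[0,0,-0.15],0],
    [[0,0,-0.19],0],
  ],
)

```text
clock: 47.68
tool_pos: [0.5657, 0.1506, 0.2543]
orientation: [180.0, 0.1, 176.4]
force: [1.0, 1.0, 0.1]
opening: 0.0658
gripper_force: 0.0
```

Call:
send_rows(
  deltas=[
    [[0.073,0.09,-0.145],0],
    [[0.073,0.09,-0.145],0],
    [[0.073,0.09,-0.145],0],
    [[0.073,0.09,-0.145],0],
    [[0.073,0.09,-0.145],0],
  ],
)

```text
clock: 48.1
tool_pos: [0.5117, 0.2286, 0.3731]
orientation: [179.7, 0.4, 176.5]
force: [0.1, 0.4, 0.7]
opening: 0.0655
gripper_force: 0.0
```

```bash
python3 - <<'E'
from h import *
o=ctrl.get_obs();print(o["clock"],o["tool_pos"],o["orientation"],o["force"])
p=snap("wrist")
hsv=cv2.cvtColor(p["color"],cv2.COLOR_RGB2HSV)
m=cv2.inRange(hsv,(20,120,70),(35,255,255)); m[:,:170]=0;m[:,450:]=0;m[262:]=0
n,l,s,ce=cv2.connectedComponentsWithStats(m)
for i in range(1,n):
    if s[i,4]>300:
        q=np.argwhere(l==i)[:,::-1]; print("cab px",q.min(0),q.max(0))
a=np.radians(-3.6)
for c in((.5735,.3505),(.561,.151)):
    e=np.array([proj(p,(*(np.array(c)+np.array([np.cos(a)*dx-np.sin(a)*dy,np.sin(a)*dx+np.cos(a)*dy])/1e3),.092)) for dx,dy in((-30,-20),(-30,20),(39,20),(39,-20))]); print("exp",e.min(0).round(1),e.max(0).round(1))
t=snap("top"); A=p["color"][60:290,130:450,::-1]
w=cv2.resize(A,(800,575)); 
s2=snap("scene"); cv2.imwrite("pics/fin.png",np.vstack([cv2.resize(A,(480,345)),cv2.resize(t["color"][100:250,170:450,::-1],(480,255))]))
print(ctrl.boxes_of(t,"redtruck_mid"),[back(t,np.array(b["xy"])*[640,400],.06).round(3) for b in ctrl.boxes_of(t,"redtruck_mid")[:1]])
E
```

```text
48.1 [0.5117314  0.22862959 0.37312343] [179.66636119   0.405173   176.54291649] [0.05344655 0.43596232 0.72312867]
cab px [246 183] [282 236]
cab px [396 183] [437 236]
exp [401.3 186.5] [437.9 237.1]
exp [244.8 186.5] [279.4 237.2]
[{'xy': [0.67, 0.4417], 'conf': 0.94}] [array([ 0.506, -0.413,  0.06 ])]
```

View pics/fin.png

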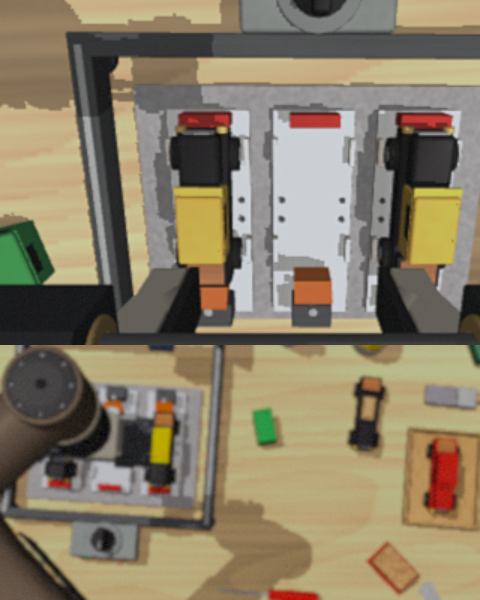

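Both trucks are seated against their stops, at (205,190) and (428,190) in the upper half, and the red truck is upright in the tray. One last check for a third cab that the arm may have hidden, then hand in.

```bash
python3 - <<'E'
from h import *
for n in("top","scene"):
    p=snap(n); hsv=cv2.cvtColor(p["color"],cv2.COLOR_RGB2HSV)
    m=cv2.inRange(hsv,(23,150,90),(33,255,255)); k,l,s,ce=cv2.connectedComponentsWithStats(m)
    print(n,[(ce[i].round(0).tolist(),int(s[i,4])) for i in range(1,k) if s[i,4]>30])
E
```

```text
top [([384.0, 97.0], 84), ([467.0, 102.0], 54), ([130.0, 145.0], 102), ([264.0, 159.0], 234)]
scene [([359.0, 248.0], 372), ([425.0, 273.0], 387), ([509.0, 270.0], 128), ([193.0, 272.0], 207), ([538.0, 334.0], 1353)]
```

```bash
python3 -c "
from plant import ctrl
print(ctrl.close_job())"
```

```text
the job is handed in; nothing more can be done
None
```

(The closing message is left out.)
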